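Lock the bench tools away

TASK

Swing the brass latch lever of the small wooden key case free, open its lid and take out the key; put the key fully into the lock of the grey tool box, turn it a quarter turn anticlockwise and swing the aluminium panel open until it stands upright. Lay every one of the small bench tools lying to the right of the box (block plane, oak wedge, dark hardwood block; some may be absent) inside the box, swing the panel fully shut, turn the key back to lock it, and leave the key in the lock. Leave the glue bottle and the cork sanding block where they are.

Things in the scene. Friction and masses are not known exactly. Their poses are not given: they have to be found in the camera images.
- toolbox: Grey metal tool box fixed to the bench, 200 (x) x 321 (y) x 68 mm high, front to -x. Origin on the bench; the box spans x -100..100, y -145..176 mm of it. The -y part is a well under the panel: inner x -92..92, y -137..106, wall tops 60 mm and inner floor 6 mm above the bench, walls 8 mm. The +y part (y 106..176) is a closed flat deck, 68 mm high, with the lock at (0, 150).
- box_floor (a point): Point on the inner floor in the middle of the tool box's well, 6 mm above the bench; axes as the tool box. The well reaches 92 mm to either side in x and 121 mm in y.
- panel_hinge (a point): Middle of the panel's hinge line, at the far (+x) wall of the tool box, 64 mm above the bench; the hinge line runs along the tool box's y axis.
- panel (a joint): Angle of the aluminium panel (196 x 247 x 8 mm, hinged at its far edge): 0 shut, 1.57 upright, stop at 1.9 leaning back. Stiff hinge (0.5 N m): it stays where it is left. While the cam is locked its tongue holds the panel down.
- panel_bar (a point): Middle of the panel's handle: a round bar 10 mm thick, 80 mm long along the tool box's y axis, its axis 30 mm off the panel's face, between two 10 mm posts. With the panel shut it is 178 mm in front of and 34 mm above the hinge; 20 mm of panel lies beyond it to the front edge. This point turns with the panel.
- cam (a joint): Turn of the cam latch on the deck about the vertical, stops at both ends: 0 locked (a flat tongue, 20 mm wide, reaches 60 mm from the axis towards -y, 14 mm over the panel's edge), 1.57 unlocked (turned anticlockwise seen from above, tongue towards +x, clear of the panel). It stays where it is left (friction 0.08 N m). The panel is free above about 1.1.
- lock_mouth (a point): Centre of the mouth of the key slot, on the top of the cam's boss (38 x 44 mm), 92 mm above the bench; axes turn with the cam, and at cam 0 they are the tool box's. The slot is 8 mm wide along this point's x and 28 mm long along its y, 17 mm deep. A key fully in has its origin 16 mm below this point.
- key_case: Light wooden case fixed to the bench, 150 (x) x 140 (y) x 72 mm, walls 6 mm, lid on top (6 mm); front towards -x. Origin: centre of its underside. The key stands in a dark slotted block inside, at x = -12, y = 0 of the case.
- lid_hinge (a point): Middle of the lid's hinge line, at the far (+x) edge of the case, 75 mm above the bench; the line runs along the case's y axis.
- lid (a joint): Angle of the case's lid: 0 shut, 1.57 upright, stop at 1.9. Stiff hinge (0.2 N m): stays where it is left. The latch's hook holds it down while the latch is upright.
- lid_bar (a point): Middle of the lid's bar handle: round bar 10 mm thick, 50 mm long along the case's y, its axis 27 mm off the lid's top face. With the lid shut it is 130 mm in front of, 30 mm above and 22 mm to +y of the hinge point; 20 mm of lid lies beyond it. Turns with the lid.
- latch (a joint): Angle of the brass latch lever on the front of the case: 0 upright, latched; grows as its top swings out and down towards the front (-x), stop at 1.5. Stays where it is left (0.15 N m). The lid is free above about 0.4.
- latch_pivot (a point): The lever's pivot, in front of the case near its -y end, 30 mm above the bench; the pivot runs along the case's y axis.
- latch_tab (a point): Top end of the latch lever, a plate 30 mm wide and 5 mm thick; 78 mm from the pivot. Latched, it stands 108 mm above the bench, 30 mm above the lid's top, 28 mm in front of and 67 mm to -y of the lid's bar. A small hook on its rear face, up to 15 mm deep and 54 mm above the pivot, reaches over the lid.
- key: Steel key, standing upright, 58 mm tall, 80 g. Origin: foot of the blade, z up. Blade 5 mm (x) x 24 mm (y), 16 mm tall, its lowest 5 mm tapered to 3 x 19; above it a round collar 30 mm across from z = 16 to 20; above that the flat bow to grip: 12 mm (x) x 40 mm (y), z = 26 to 58. It is the same either way round. In the case its origin is 7 mm above the bench.
- block_plane: Block plane, 44 (x) x 150 (y) x 50 mm, 0.7 kg. Origin: centre of its sole. Grip across its x, at 30 mm height, near the origin. May be absent.
- wedge_1: Oak wedge, 28 (x) x 90 (y) x 19 mm. Origin: centre of its underside. May be absent.
- offcut_1: Dark hardwood block, 34 (x) x 70 (y) x 19 mm. Origin: centre of its underside. May be absent.
- glue_bottle: Glue bottle, 58 x 58 x 173 mm, standing; to be left alone. Origin: centre of its underside.
- sanding_block: Cork sanding block, 60 x 112 x 30 mm, lying behind the tool box; to be left alone. Origin: centre of its underside.

How it is judged:
By the outcome, as a careful person would: the job done as asked, in the order asked, and still so for the second after the job is handed in, with the robot touching nothing.
Of block_plane, wedge_1, offcut_1 only 2 to 3 are there at a start; the rules pass over those that are not, and their reading is None.
At some moment in a run one of block_plane, wedge_1, offcut_1 may be knocked a few centimetres aside while the robot is not near it.
It also fails if it takes over 210 s, if anything falls off the work surface, if the arm or the gripper's body presses on something with over 40 N, if the wrist force passes 120 N, or if a joint passes its speed limit or range.

ROBOT

A 6-joint arm with a two-finger parallel gripper is mounted at the origin on a cart in front of the work surface, level with it; the furniture and walls round the work are solid. World frame = base frame: x ahead of the robot, y to its left, z up, the work surface at z = 0. Lengths are in m, angles in degrees, forces in N, time in s.
With the tool pointing down it reaches from about 0.25 to 0.725 m from the base axis. Payload 9.7 kg.
Tool frame: the origin (TCP) lies between the finger pads; the fingertips stand 25 mm ahead of it and the grasp point (between the pads) lies 6 mm ahead of it; z points along the fingers, y is the line along which they close (so a half turn about z gives the same grasp; the last joint's range is limited). The gripper opens to 85 mm and grips with 20 to 120 N. Pads are 22 mm wide; open, the fingers measure 114 mm over their backs; the gripper's body (76 mm by 85 mm) begins 54 mm behind the grasp point. The pads swing forward as they close: fully open they stand 13 mm farther back than shut.
Start: joints at [-75.63, 4.979, 10.078, 95.1, 0, 90], TCP at [0.136, -0.533, 0.256] pointing down, gripper open.
Joint ranges: [-179.16, 179.16], [-48.56, 103.87], [-65.8, 70.77], [-126.05, 130.52], [-82.76, 87.17], [-180, 180]. Speed limits (degrees/s): [127.2, 127.2, 147.25, 180, 180, 180].

INTERFACE

Orientations are given as [roll, pitch, yaw] about the fixed x, y, z axes, in that order (R = Rz(yaw) Ry(pitch) Rx(roll)).
In Python, from workcell import bot gives the robot as it stands.
- The arm moves only by the shell command python3 drive.py 'ROWS' [FORCE]. ROWS is a JSON object with one list for each field, all of the same length, 1 to 5, a row being the entries at one place: x, y, z (the shift in m), twist (a turn about the tool's z in degrees), aperture (the finger opening in m); each row is the pose to reach, as a shift and turn from the pose commanded when the command began, along the tool's axes at that moment; what a row does not reach only later rows make up. A row lasts 1/12 s, in which the tool goes at most 0.0417 m and 7.16 degrees, less where a joint would pass 70% of its speed; a pose out of reach is approached as far as the arm can. The fingers move at their own pace and stop on an object; FORCE is the grip in N (left out, the last holds). Time passes only in rows, so rows that do not move let the fingers close. It prints the time, the measured TCP pose, the force, the opening and the grip force at its end. Input that does not fit is refused with a message, and nothing moves.
- bot.get_obs(): the state, without advancing time (a new reading comes with each control period).
- bot.camera(name): name is "scene" or "top"; returns the picture (480x640x3 uint8, blue, green, red); there is no depth.
- bot.camera_info(name): a dict with "mtx" (3x3 intrinsics, pixels), "extrinsics" (4x4, takes a point from camera to world coordinates). Camera axes: x right, y down, z forward; pixel columns grow to the right and rows downward; lengths in m; the calibration is good to about 2 mm. A picture is of the moment at which its call begins. camera_info takes no time and is no camera call.
- bot.job_done(): hands the job in; it is judged then, once.
The state is a dict: "time": time; "q": joint angles; "qd": joint speeds; "joint_efforts": joint torques, N m; "ee_pos": TCP position; "tcp_rot": TCP orientation; "wrist_force": force on the tool from outside, world axes, zero at the start; "torque": the same for the moment, N m; "opening": finger opening in m; "grasp_force": force on a finger pad.
Only numpy, scipy, OpenCV 4.12 (cv2) and the standard library are available. Lean on these libraries where they do the work, as an engineer would, in place of code of your own. Each camera call takes 0.05 s, during which the arm holds its last target. There are 200 camera calls.

## Working session

There is one attempt and no reset: what is moved stays moved. The work goes in short steps, Python scripts to look and compute and a shell command to move; the robot and the scene stay as the last step left them, time stands still between calls to the robot, and variables do not carry over. Pictures are saved under pics/ and viewed, at most 14 in all, crops included, and the job is handed in when it is done.

```bash
ls; mkdir -p pics
python3 - <<'E'
from workcell import bot
import cv2
for n in("scene","top"):
    cv2.imwrite(f"pics/{n}0.png",bot.camera(n)); i=bot.camera_info(n); print(n,i["mtx"],i["extrinsics"])
o=bot.get_obs(); print(o["ee_pos"],o["tcp_rot"],o["time"],o["opening"])
E
```

```text
drive.py
pics
workcell.py
scene [[484.49768078   0.         324.31714622]
 [  0.         484.49768078 245.88442251]
 [  0.           0.           1.        ]] [[-0.52573991 -0.37076714  0.7655908  -0.4881046 ]
 [-0.85050324  0.21266145 -0.48106065  0.69442857]
 [ 0.01554983 -0.90405024 -0.42714326  0.67022005]
 [ 0.          0.          0.          1.        ]]
top [[499.02747884   0.         320.38966564]
 [  0.         499.02747884 238.66265125]
 [  0.           0.           1.        ]] [[ 0.00668521 -0.9988765   0.0469154   0.51395216]
 [-0.99997407 -0.00655217  0.0029888   0.0143329 ]
 [-0.00267805 -0.04693416 -0.9988944   1.34014594]
 [ 0.          0.          0.          1.        ]]
[ 0.13646177 -0.5326187   0.25564375] [-1.79930614e+02 -1.18641911e-03  1.43697860e+01] 0.1 0.0853595547022815
```
View pics/scene0.png

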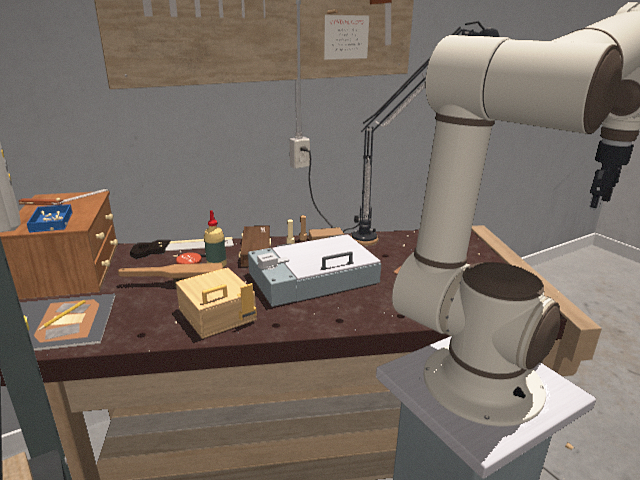

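View pics/top0.png

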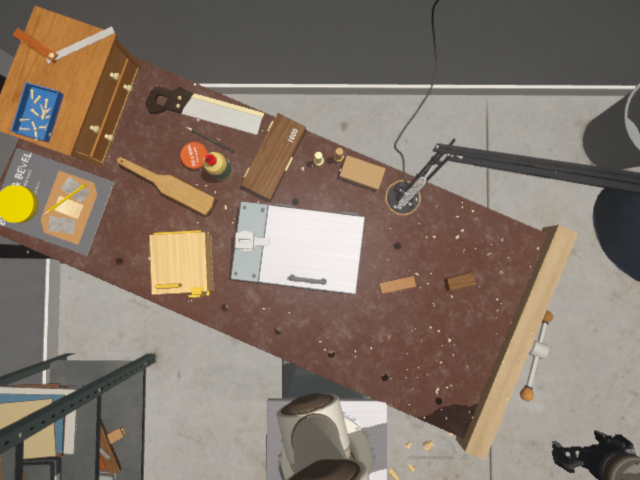

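The scene view shows the case (215,300), box (315,270). The top view shows the case at (180,263), box at (298,248), wedge at (398,284) and offcut at (461,282), with no block plane. Next I'll crop for precise corners.

Create h.py:
```python
import numpy as np, cv2
from workcell import bot
C={n:bot.camera_info(n) for n in("scene","top")}
def ray(n,p):
    K=np.array(C[n]["mtx"]);E=np.array(C[n]["extrinsics"])
    return E[:3,3],E[:3,:3]@np.linalg.solve(K,[p[0],p[1],1.])
def onz(n,p,z):
    o,d=ray(n,p); return o+d*(z-o[2])/d[2]
def proj(n,X):
    E=np.linalg.inv(C[n]["extrinsics"]); c=E[:3,:3]@np.array(X)+E[:3,3]; u=C[n]["mtx"]@c; return u[:2]/u[2]
def two(pt,ps):
    a,d=ray("top",pt);b,e=ray("scene",ps)
    s=np.linalg.lstsq(np.c_[d,-e],b-a,rcond=None)[0]; P,Q=a+s[0]*d,b+s[1]*e
    return (P+Q)/2,np.linalg.norm(P-Q)
def rect(n,mask,z):
    c=max(cv2.findContours(mask,cv2.RETR_EXTERNAL,cv2.CHAIN_APPROX_NONE)[0],key=cv2.contourArea)
    w=np.array([onz(n,p[0],z)[:2]*1000 for p in c],np.float32)
    return cv2.minAreaRect(w)
def crop(n,x0,y0,x1,y1,k,f):
    im=bot.camera(n)[y0:y1,x0:x1]; cv2.imwrite(f,cv2.resize(im,None,fx=k,fy=k,interpolation=cv2.INTER_CUBIC))
```

Run:
```python
from h import *
im=bot.camera("top"); hsv=cv2.cvtColor(im,cv2.COLOR_BGR2HSV)
a=cv2.resize(im[190:310,140:380],None,fx=3.3,fy=3.3,interpolation=cv2.INTER_CUBIC)
cv2.imwrite("pics/c1.png",a)
for p in [(398,284),(461,282),(180,250),(300,250),(245,270),(198,292),(165,286),(430,284),(165,240)]: print(p,hsv[p[1],p[0]])
def win(m,x0,y0,x1,y1):
    o=np.zeros_like(m);o[y0:y1,x0:x1]=m[y0:y1,x0:x1];return o
w=win(cv2.inRange(hsv,(5,80,95),(20,255,255)),370,265,425,300);print("wedge",rect("top",w,.019))
w=win(cv2.inRange(hsv,(5,110,40),(20,255,255)),435,265,490,300);print("off",rect("top",w,.019))
w=win(cv2.inRange(hsv,(0,0,180),(180,40,255)),225,195,375,300);print("panel",rect("top",w,.068))
w=win(cv2.inRange(hsv,(15,60,130),(30,255,255)),140,222,222,302);print("lid",rect("top",w,.078))
```

```text
(398, 284) [ 15 121 191]
(461, 282) [ 14 141 137]
(180, 250) [ 19 105 239]
(300, 250) [  9   7 242]
(245, 270) [ 79  11 190]
(198, 292) [ 22 175 244]
(165, 286) [ 22 176 236]
(430, 284) [  8 101 111]
(165, 240) [ 19 105 235]
wedge ((462.9326171875, -184.74862670898438), (89.44717407226562, 143.02049255371094), 0.394317090511322)
off ((461.01385498046875, -346.42816162109375), (47.20316696166992, 86.98223876953125), 18.101598739624023)
panel ((552.096923828125, 76.87246704101562), (319.8334655761719, 196.394287109375), 83.2914810180664)
lid ((506.9671325683594, 372.0283508300781), (170.8668212890625, 161.8929443359375), 3.104388952255249)
```

View pics/c1.png

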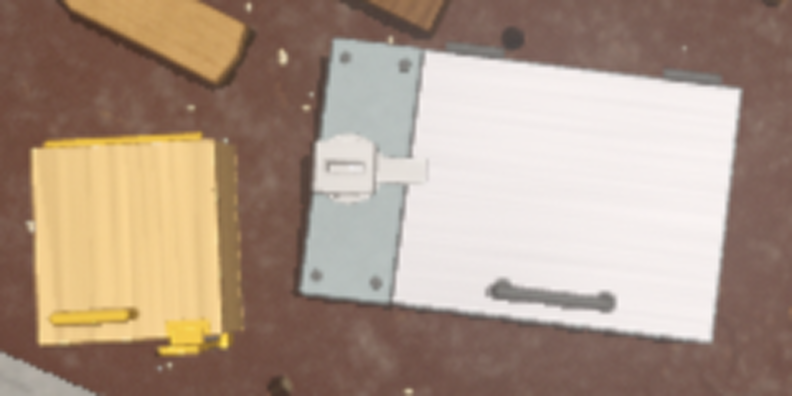

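The crop shows the slot at (346,168), the panel bar from (495,289) to (608,302), and the lid corners at (33,149), (214,140) and (40,344). The latch tab is around (190,345), and the lid bar runs from (52,319) to (134,314).

```bash
cat >> h.py <<'E'
def cp(u,v,x0=140,y0=190,k=3.3): return (x0+(u+.5)/k-.5, y0+(v+.5)/k-.5)
E
python3 - <<'E'
from h import *
f=lambda u,v,z:np.round(onz("top",cp(u,v),z)[:2]*1000,1)
print("slot",f(346,168,.092),"bar",f(495,289,.098),f(608,302,.098))
print("panel corners",f(740,89,.068),f(712,341,.068),"deck",f(334,40,.068),f(299,294,.068))
L=[f(33,149,.078),f(214,140,.078),f(40,344,.078)];print("lid",L)
print("lidbar",f(52,319,.105),f(134,314,.105), "tabtop",f(160,350,.108),f(228,343,.108))
im=bot.camera("top"); hsv=cv2.cvtColor(im,cv2.COLOR_BGR2HSV)
for nm,(x0,y0,x1,y1),lo in(("wedge",(375,270,420,296),(10,112,135)),("off",(438,268,485,295),(11,120,70))):
    s=hsv[y0:y1,x0:x1]; m=np.zeros(hsv.shape[:2],np.uint8); m[y0:y1,x0:x1]=cv2.inRange(s,lo,(20,255,255)); m=cv2.morphologyEx(m,cv2.MORPH_OPEN,np.ones((3,3)))
    print(nm,rect("top",m,.019))
t=np.radians(-6.71);R=np.array([[np.cos(t),-np.sin(t)],[np.sin(t),np.cos(t)]]);o=np.array([550.3,61.5])
for p in((0,150),(-78,-15.5)):print(p,o+R@p)
cv2.imwrite("pics/c2.png",cv2.resize(bot.camera("scene")[230:345,170:390],None,fx=3.6,fy=3.6,interpolation=cv2.INTER_CUBIC))
E
```

```text
slot [566.6 208.1] bar [475.9  93.7] [466.7   8.6]
panel corners [630.8 -92.7] [436.2 -71.7] deck [667.  222.5] [470.1 246.7]
lid [array([580.2, 451. ]), array([588., 312.]), array([431. , 442.3])]
lidbar [451.5 424.6] [455.7 363.2] tabtop [429.2 342.5] [434.7 291.8]
wedge ((456.5670166015625, -185.8746795654297), (29.34962272644043, 93.09469604492188), 12.438143730163574)
off ((467.0216979980469, -352.43255615234375), (34.964210510253906, 71.64666748046875), 14.924954414367676)
(0, 150) [567.82661145 210.47254073]
(-78, -15.5) [471.02319564  55.22000874]
```

View pics/c2.png

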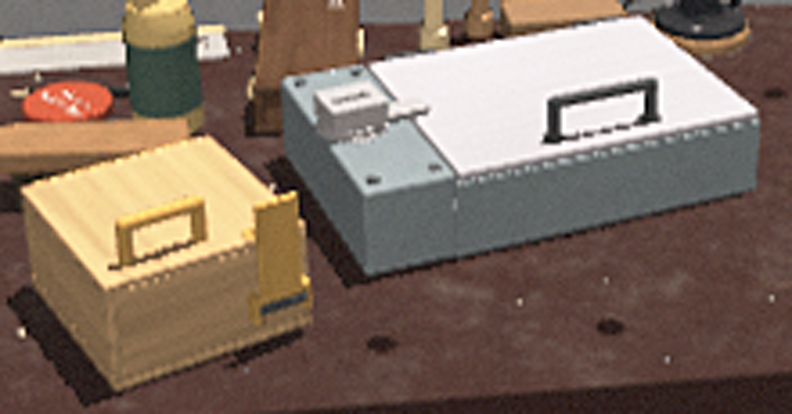

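Measurements agree with the stated sizes:

| Item | Position (mm) | Yaw | Notes |
|---|---|---|---|
| Box | (550, 61) | -6.7° | slot ≈ (567, 209) |
| Case | (509.5, 377) | +3.3° | tab ≈ (429, 327), lid bar ≈ (453, 395), key ≈ (497.5, 376.5) |

I'll move over the case now.

```bash
cat > go.py <<'E'
import sys,numpy as np
from scipy.spatial.transform import Rotation as R
from workcell import bot
o=bot.get_obs(); t=[float(a) for a in sys.argv[1:]]
r=R.from_euler("xyz",o["tcp_rot"],degrees=True)
print("now",np.round(o["ee_pos"],4),np.round(o["tcp_rot"],1),"q",np.round(o["q"]),"F",np.round(o["wrist_force"],1),"op",round(o["opening"],4),"t",o["time"])
for i in range(0,len(t),4):
    a=t[i:i+4]; yaw=o["tcp_rot"][2]
    print("->",a,"shift",np.round(r.inv().apply(np.array(a[:3])-o["ee_pos"]),4),"turn",round(-(a[3]-yaw+180)%360-180 if 0 else -(((a[3]-yaw)+180)%360-180),2))
E
python3 drive.py '{"x":[0.163,0.163,0.163,0.163,0.163],"y":[-0.104,-0.104,-0.104,-0.104,-0.104],"z":[0,0,0,0,0],"twist":[0,0,0,0,0],"aperture":[0.085,0.0,0.0,0.0,0]}' 40
python3 drive.py '{"x":[0.163,0.163,0.163,0.163,0.163],"y":[-0.104,-0.104,-0.104,-0.104,-0.104],"z":[0,0,0,0,0],"twist":[0,0,0,0,0],"aperture":[0,0.0,0.0,0.0,0]}'
for i in 1; do :; done
python3 drive.py '{"x":[0.066,0.066,0.066,0.066,0.066],"y":[-0.183,-0.183,-0.183,-0.183,-0.183],"z":[0,0,0,0,0],"twist":[0,0,0,0,0],"aperture":[0,0,0,0,0]}'
python3 drive.py '{"x":[0.066,0.066,0.066,0.066,0.066],"y":[-0.183,-0.183,-0.183,-0.183,-0.183],"z":[0,0,0,0,0],"twist":[0,0,0,0,0],"aperture":[0,0,0,0,0]}'
python3 drive.py '{"x":[0.066,0.066,0.066,0.066,0.066],"y":[-0.183,-0.183,-0.183,-0.183,-0.183],"z":[0,0,0,0,0],"twist":[0,0,0,0,0],"aperture":[0,0,0,0,0]}'
python3 drive.py '{"x":[0,0,0,0,0],"y":[0,0,0,0,0],"z":[0,0,0,0,0],"twist":[35,35,35,35,35],"aperture":[0,0,0,0,0]}'
python3 drive.py '{"x":[0,0,0,0,0],"y":[0,0,0,0,0],"z":[0,0,0,0,0],"twist":[35,35,35,35,35],"aperture":[0,0,0,0,0]}'
python3 drive.py '{"x":[0,0,0,0,0],"y":[0,0,0,0,0],"z":[0,0,0,0,0],"twist":[31,31,31,31,31],"aperture":[0,0,0,0,0]}'
python3 go.py .454 .329 .15 -86.7 .454 .329 .120 -86.7
```

```text
time: 0.67
ee_pos: [0.2701, -0.3892, 0.2564]
tcp_rot: [-180.0, -0.0, 14.4]
wrist_force: [-1.3, -1.3, 0.9]
opening: 0.0384
grasp_force: 0.0
time: 1.08
ee_pos: [0.4024, -0.2477, 0.2563]
tcp_rot: [-180.0, -0.0, 14.5]
wrist_force: [0.5, -1.5, -0.6]
opening: 0.0001
grasp_force: 0.0
time: 1.5
ee_pos: [0.4189, -0.0539, 0.2565]
tcp_rot: [-180.0, -0.0, 14.4]
wrist_force: [0.0, -0.0, -0.9]
opening: 0.0001
grasp_force: 0.0
time: 1.92
ee_pos: [0.4408, 0.128, 0.2562]
tcp_rot: [-179.4, -0.0, 16.0]
wrist_force: [-0.0, 0.0, 0.7]
opening: 0.0001
grasp_force: 0.0
time: 2.33
ee_pos: [0.4862, 0.1738, 0.2574]
tcp_rot: [-177.8, 0.1, 18.6]
wrist_force: [-0.4, -0.5, 0.8]
opening: 0.0
grasp_force: 0.0
time: 2.75
ee_pos: [0.4949, 0.073, 0.2576]
tcp_rot: [-171.2, 1.9, 3.9]
wrist_force: [1.0, 0.9, -0.6]
opening: 0.0001
grasp_force: 0.0
time: 3.17
ee_pos: [0.4789, -0.0243, 0.2574]
tcp_rot: [-165.4, 6.6, -10.7]
wrist_force: [0.3, 0.3, 1.4]
opening: -0.0001
grasp_force: 0.0
time: 3.58
ee_pos: [0.4399, -0.1139, 0.2571]
tcp_rot: [-161.7, 13.2, -24.8]
wrist_force: [0.3, -0.9, -0.2]
opening: 0.0004
grasp_force: 0.0
now [ 0.4399 -0.1139  0.2571] [-161.7   13.2  -24.8] q [-25.   3.   5. 106.  18. 180.] F [ 0.3 -0.9 -0.2] op 0.0004 t 3.5833
-> [0.454, 0.329, 0.15, -86.7] shift [-0.144  -0.342   0.2648] turn 61.88
-> [0.454, 0.329, 0.12, -86.7] shift [-0.1371 -0.3328  0.2926] turn 61.88
```

Joint 6 hit its limit, so I'll unwind towards yaw +93 instead.

```bash
python3 drive.py '{"x":[0,0,0,0,0],"y":[0,0,0,0,0],"z":[0,0,0,0,0],"twist":[-35,-35,-35,-35,-35],"aperture":[0,0,0,0,0]}'
python3 go.py .454 .329 .15 93.3
```

```text
time: 4.0
ee_pos: [0.4402, -0.1131, 0.2574]
tcp_rot: [-157.6, 0.5, 8.6]
wrist_force: [0.6, 0.2, -0.4]
opening: 0.0006
grasp_force: 0.0
now [ 0.4402 -0.1131  0.2574] [-157.6    0.5    8.6] q [-25.   3.   5. 106.  18. 145.] F [ 0.6  0.2 -0.4] op 0.0006 t 4.0
-> [0.454, 0.329, 0.15, 93.3] shift [ 0.0811 -0.3616  0.2643] turn -84.65
```

Saturating joint 6 left the commanded pose tilted. The mirrored saturation at the -180° end should cancel that tilt, so I'll unwind in free space.

```bash
(python3 drive.py '{"x":[0,0,0,0,0],"y":[0,0,0,0,0],"z":[0,0,0,0,0],"twist":[-35,-35,-35,-35,-35],"aperture":[0,0,0,0,0]}'
python3 drive.py '{"x":[0,0,0,0,0],"y":[0,0,0,0,0],"z":[0,0,0,0,0],"twist":[-35,-35,-35,-35,-35],"aperture":[0,0,0,0,0]}'
python3 drive.py '{"x":[0,0,0,0,0],"y":[0,0,0,0,0],"z":[0,0,0,0,0],"twist":[-35,-35,-35,-35,-35],"aperture":[0,0,0,0,0]}'
python3 drive.py '{"x":[0,0,0,0,0],"y":[0,0,0,0,0],"z":[0,0,0,0,0],"twist":[-35,-35,-35,-35,-35],"aperture":[0,0,0,0,0]}'
python3 drive.py '{"x":[0,0,0,0,0],"y":[0,0,0,0,0],"z":[0,0,0,0,0],"twist":[-35,-35,-35,-35,-35],"aperture":[0,0,0,0,0]}'
python3 drive.py '{"x":[0,0,0,0,0],"y":[0,0,0,0,0],"z":[0,0,0,0,0],"twist":[-35,-35,-35,-35,-35],"aperture":[0,0,0,0,0]}'
python3 drive.py '{"x":[0,0,0,0,0],"y":[0,0,0,0,0],"z":[0,0,0,0,0],"twist":[-35,-35,-35,-35,-35],"aperture":[0,0,0,0,0]}'
python3 drive.py '{"x":[0,0,0,0,0],"y":[0,0,0,0,0],"z":[0,0,0,0,0],"twist":[-35,-35,-35,-35,-35],"aperture":[0,0,0,0,0]}'
python3 drive.py '{"x":[0,0,0,0,0],"y":[0,0,0,0,0],"z":[0,0,0,0,0],"twist":[-35,-35,-35,-35,-35],"aperture":[0,0,0,0,0]}' ) >/dev/null
python3 go.py
python3 drive.py '{"x":[0,0,0,0,0],"y":[0,0,0,0,0],"z":[0,0,0,0,0],"twist":[-35,-35,-35,-35,-35],"aperture":[0,0,0,0,0]}'>/dev/null
python3 go.py
```

```text
now [ 0.4402 -0.113   0.2574] [-164.1   16.   -34.2] q [ -25.    3.    5.  106.   18. -170.] F [ 0.4 -0.2 -1.3] op -0.0002 t 7.75
now [ 0.4592 -0.0386  0.2577] [-164.     6.5  -13.8] q [ -14.   -2.    2.  100.   16. -180.] F [-0.5 -0.3  0.4] op 0.0003 t 8.1667
```

```bash
python3 drive.py '{"x":[0,0,0,0,0],"y":[0,0,0,0,0],"z":[0,0,0,0,0],"twist":[-35,-35,-35,-35,-35],"aperture":[0,0,0,0,0]}'>/dev/null
python3 go.py
python3 drive.py '{"x":[0,0,0,0,0],"y":[0,0,0,0,0],"z":[0,0,0,0,0],"twist":[-28,-28,-28,-28,-28],"aperture":[0,0,0,0,0]}'>/dev/null
python3 go.py
```

```text
now [0.4585 0.0627 0.2579] [-169.    -0.8    1.6] q [   2.   -8.   -3.   94.   11. -180.] F [-0.6  0.3  0.2] op 0.0002 t 8.5833
now [0.4286 0.1635 0.2579] [-174.7   -5.1   17.8] q [  18.  -12.   -6.   91.    5. -180.] F [0.9 0.2 0. ] op -0.0 t 9.0
```

```bash
(python3 drive.py '{"x":[0,0,0,0,0],"y":[0,0,0,0,0],"z":[0,0,0,0,0],"twist":[30,30,30,30,30],"aperture":[0,0,0,0,0]}'
python3 drive.py '{"x":[0,0,0,0,0],"y":[0,0,0,0,0],"z":[0,0,0,0,0],"twist":[30,30,30,30,30],"aperture":[0,0,0,0,0]}')>/dev/null
python3 go.py .38 -.257 .258 -40
```

```text
now [0.4291 0.1626 0.2577] [-173.     2.1  -42.1] q [  18.  -12.   -6.   91.    5. -120.] F [-0.2 -0.3  0.4] op -0.0001 t 9.8333
-> [0.38, -0.257, 0.258, -40.0] shift [ 0.2448  0.3405 -0.0511] turn -2.12
```

```bash
(python3 drive.py '{"x":[0.082,0.082,0.082,0.082,0.082],"y":[0.1135,0.1135,0.1135,0.1135,0.1135],"z":[-0.017,-0.017,-0.017,-0.017,-0.017],"twist":[0,0,0,0,0],"aperture":[0,0,0,0,0]}'
python3 drive.py '{"x":[0.082,0.082,0.082,0.082,0.082],"y":[0.1135,0.1135,0.1135,0.1135,0.1135],"z":[-0.017,-0.017,-0.017,-0.017,-0.017],"twist":[0,0,0,0,0],"aperture":[0,0,0,0,0]}'
python3 drive.py '{"x":[0.082,0.082,0.082,0.082,0.082],"y":[0.1135,0.1135,0.1135,0.1135,0.1135],"z":[-0.017,-0.017,-0.017,-0.017,-0.017],"twist":[0,0,0,0,0],"aperture":[0,0,0,0,0]}')>/dev/null
python3 go.py
python3 drive.py '{"x":[0,0,0,0,0],"y":[0,0,0,0,0],"z":[0,0,0,0,0],"twist":[-30,-30,-30,-30,-30],"aperture":[0,0,0,0,0]}'>/dev/null
python3 go.py
```

```text
now [ 0.3823 -0.2599  0.2571] [-173.     2.1  -41.9] q [ -38.   -6.   -1.   97.    7. -176.] F [ 0.5 -0.  -0.1] op -0.0005 t 11.0833
now [ 0.422  -0.1706  0.258 ] [-177.7   -0.9  -23.3] q [ -23.   -9.   -3.   95.    2. -180.] F [-1.  -0.  -0.4] op 0.0002 t 11.5
```

```bash
python3 drive.py '{"x":[0,0,0,0,0],"y":[0,0,0,0,0],"z":[0,0,0,0,0],"twist":[29,29,29,29,29],"aperture":[0,0,0,0,0]}'>/dev/null
python3 go.py .30 -.343 .258 -52
```

```text
now [ 0.4216 -0.1715  0.258 ] [-177.5    0.4  -52.8] q [ -23.   -9.   -3.   95.    2. -151.] F [ 0.1  0.5 -0.2] op -0.0 t 11.9167
-> [0.3, -0.343, 0.258, -52.0] shift [ 0.063   0.2004 -0.0091] turn -0.76
```

```bash
(python3 drive.py '{"x":[0.0315,0.0315,0.0315,0.0315,0.0315],"y":[0.1,0.1,0.1,0.1,0.1],"z":[-0.004,-0.004,-0.004,-0.004,-0.004],"twist":[0,0,0,0,0],"aperture":[0,0,0,0,0]}'
python3 drive.py '{"x":[0.0315,0.0315,0.0315,0.0315,0.0315],"y":[0.1,0.1,0.1,0.1,0.1],"z":[-0.004,-0.004,-0.004,-0.004,-0.004],"twist":[0,0,0,0,0],"aperture":[0,0,0,0,0]}')>/dev/null
python3 go.py
python3 drive.py '{"x":[0,0,0,0,0],"y":[0,0,0,0,0],"z":[0,0,0,0,0],"twist":[-14,-14,-14,-14,-14],"aperture":[0,0,0,0,0]}'>/dev/null
python3 go.py;python3 drive.py '{"x":[0,0,0,0,0],"y":[0,0,0,0,0],"z":[0,0,0,0,0],"twist":[30,30,30,30,30],"aperture":[0,0,0,0,0]}'
```

```text
now [ 0.3007 -0.344   0.2567] [-177.5    0.4  -52.6] q [ -50.   -7.   -2.   96.    3. -178.] F [-0.   0.9 -0.1] op 0.0002 t 12.75
now [ 0.3414 -0.2981  0.257 ] [-179.3   -0.2  -41.6] q [ -42.   -8.   -3.   95.    1. -180.] F [-0.2  0.7  0.4] op 0.0002 t 13.1667
time: 13.58
ee_pos: [0.3403, -0.2996, 0.2568]
tcp_rot: [-179.3, 0.2, -72.1]
wrist_force: [0.5, 0.2, -0.5]
opening: -0.0002
grasp_force: 0.0
```

```bash
python3 go.py .43 0 .257 -86.7 .454 .329 .257 -86.7
```

```text
now [ 0.3403 -0.2996  0.2568] [-179.3    0.2  -72.1] q [ -42.   -8.   -3.   95.    1. -150.] F [ 0.5  0.2 -0.5] op -0.0002 t 13.5833
-> [0.43, 0.0, 0.257, -86.7] shift [-0.2577 -0.1773  0.0028] turn 14.56
-> [0.454, 0.329, 0.257, -86.7] shift [-0.5634 -0.301   0.0052] turn 14.56
```

```bash
(python3 drive.py '{"x":[-0.129,-0.129,-0.129,-0.129,-0.129],"y":[-0.0887,-0.0887,-0.0887,-0.0887,-0.0887],"z":[0,0,0,0,0],"twist":[0,0,0,0,0],"aperture":[0,0,0,0,0]}'
python3 drive.py '{"x":[-0.129,-0.129,-0.129,-0.129,-0.129],"y":[-0.0887,-0.0887,-0.0887,-0.0887,-0.0887],"z":[0,0,0,0,0],"twist":[0,0,0,0,0],"aperture":[0,0,0,0,0]}'
python3 drive.py '{"x":[-0.153,-0.153,-0.153,-0.153,-0.153],"y":[-0.062,-0.062,-0.062,-0.062,-0.062],"z":[0.003,0.003,0.003,0.003,0.003],"twist":[0,0,0,0,0],"aperture":[0,0,0,0,0]}'
python3 drive.py '{"x":[-0.153,-0.153,-0.153,-0.153,-0.153],"y":[-0.062,-0.062,-0.062,-0.062,-0.062],"z":[0.003,0.003,0.003,0.003,0.003],"twist":[0,0,0,0,0],"aperture":[0,0,0,0,0]}'
python3 drive.py '{"x":[0,0,0,0,0],"y":[0,0,0,0,0],"z":[0,0,0,0,0],"twist":[14.6,14.6,14.6,14.6,14.6],"aperture":[0,0,0,0,0]}')>/dev/null
python3 go.py .454 .329 .122 -86.7  .399 .326 .118 -86.7
```

```text
now [0.4508 0.3297 0.2561] [-179.4    0.3  -86.1] q [ 36.   5.  11.  94.  -0. -58.] F [-0.3  0.9  0.1] op 0.0003 t 15.6667
-> [0.454, 0.329, 0.122, -86.7] shift [ 0.0017 -0.0017  0.1341] turn 0.55
-> [0.399, 0.326, 0.118, -86.7] shift [0.001  0.0535 0.1375] turn 0.55
```

```bash
python3 drive.py '{"x":[0.0017,0.0017,0.0017,0.0017,0.0017],"y":[-0.0017,-0.0017,-0.0017,-0.0017,-0.0017],"z":[0.133,0.133,0.133,0.133,0.133],"twist":[0.5,0.5,0.5,0.5,0.5],"aperture":[0,0,0,0,0]}'; python3 drive.py '{"x":[0,0,0,0,0],"y":[0.015,0.025,0.035,0.045,0.05],"z":[0,0,0,0,0.002],"twist":[0,0,0,0,0],"aperture":[0,0,0,0,0]}'
python3 -c "
from h import *
crop('scene',170,230,280,345,5,'pics/l1.png')"
```

```text
time: 16.08
ee_pos: [0.4524, 0.3284, 0.1206]
tcp_rot: [-179.6, 0.2, -86.8]
wrist_force: [0.2, 0.0, 0.0]
opening: -0.0002
grasp_force: 0.0
time: 16.5
ee_pos: [0.4032, 0.3276, 0.1224]
tcp_rot: [-179.2, 0.4, -86.8]
wrist_force: [0.8, 0.4, 2.2]
opening: 0.0003
grasp_force: 1.0
```

View pics/l1.png

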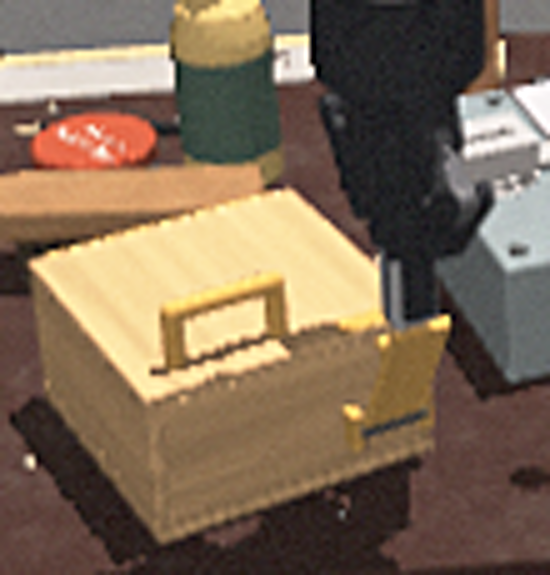

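```bash
python3 drive.py '{"x":[0,0,0,0,0],"y":[0.012,0.025,0.035,0.04,0.04],"z":[0.008,0.018,0.03,0.04,0.047],"twist":[0,0,0,0,0],"aperture":[0,0,0,0,0]}';python3 drive.py '{"x":[0,0,0,0,0],"y":[-0.005,-0.01,-0.01,-0.01,-0.01],"z":[-0.04,-0.09,-0.1,-0.1,-0.1],"twist":[0,0,0,0,0],"aperture":[0.03,0.05,0.05,0.05,0.05]}'; python3 go.py .453 .395 .165 -86.7  .453 .395 .120 -86.7
```

```text
time: 16.97
ee_pos: [0.3632, 0.3251, 0.0724]
tcp_rot: [-179.4, 0.3, -86.8]
wrist_force: [-0.8, -0.9, 1.6]
opening: 0.0001
grasp_force: 0.9
time: 17.38
ee_pos: [0.374, 0.3256, 0.1742]
tcp_rot: [-179.3, 0.4, -86.9]
wrist_force: [-0.1, -0.3, -0.5]
opening: 0.0504
grasp_force: 0.0
now [0.374  0.3256 0.1742] [-179.3    0.4  -86.9] q [ 41.  -4.  -8.  85.  -0. -52.] F [-0.1 -0.3 -0.5] op 0.0504 t 17.3833
-> [0.453, 0.395, 0.165, -86.7] shift [-0.065  -0.0825  0.0106] turn -0.18
-> [0.453, 0.395, 0.12, -86.7] shift [-0.0647 -0.082   0.0556] turn -0.18
```

```bash
python3 drive.py '{"x":[-0.065,-0.065,-0.065,-0.0648,-0.0648],"y":[-0.0825,-0.0825,-0.0825,-0.082,-0.082],"z":[0.01,0.01,0.01,0.035,0.0556],"twist":[0,0,0,0,0],"aperture":[0.05,0.05,0.05,0.05,0.05]}';python3 drive.py '{"x":[0,0,0,0,0],"y":[0,0,0,0,0],"z":[0,0,0,0,0],"twist":[0,0,0,0,0],"aperture":[0.0,0,0,0,0]}' 40; python3 go.py
```

```text
time: 17.8
ee_pos: [0.4528, 0.3951, 0.1159]
tcp_rot: [-179.5, 0.3, -86.9]
wrist_force: [-0.8, 0.1, -0.6]
opening: 0.0502
grasp_force: 0.0
time: 18.22
ee_pos: [0.4553, 0.3946, 0.1206]
tcp_rot: [-178.9, 0.4, -87.0]
wrist_force: [18.3, -0.5, -7.1]
opening: 0.0084
grasp_force: 38.9
now [0.4553 0.3946 0.1206] [-178.9    0.4  -87. ] q [ 41.  11.   1.  80.  -0. -52.] F [18.3 -0.5 -7.1] op 0.0084 t 18.2167
```

```bash
python3 drive.py '{"x":[0,0,0,0,0],"y":[-0.009,-0.020,-0.0345,-0.0517,-0.0714],"z":[-0.022,-0.0427,-0.061,-0.0765,-0.0889],"twist":[0,0,0,0,0],"aperture":[0,0,0,0,0]}';python3 drive.py '{"x":[0,0,0,0,0],"y":[-0.0216,-0.0443,-0.0559,-0.0676,-0.0676],"z":[-0.0087,-0.0135,-0.0144,-0.0143,-0.0143],"twist":[0,0,0,0,0],"aperture":[0,0,0,0,0]}'
```

```text
time: 18.63
ee_pos: [0.5229, 0.398, 0.2108]
tcp_rot: [-179.3, 0.4, -86.9]
wrist_force: [1.5, 2.4, -11.4]
opening: 0.0084
grasp_force: 38.6
time: 19.05
ee_pos: [0.5919, 0.4021, 0.2265]
tcp_rot: [-179.1, 0.5, -86.9]
wrist_force: [1.3, 1.5, 5.5]
opening: 0.0078
grasp_force: 40.9
```

```bash
python3 drive.py '{"x":[0,0,0,0,0],"y":[0,0,0,0,0],"z":[0,0,-0.01,-0.03,-0.05],"twist":[0,0,0,0,0],"aperture":[0.02,0.02,0.02,0.02,0.02]}'; python3 go.py .44 .385 .29 -86.7 .497 .376 .2 -86.7
```

```text
time: 19.47
ee_pos: [0.5885, 0.4009, 0.2741]
tcp_rot: [-179.4, 0.3, -86.9]
wrist_force: [-0.2, 0.8, 0.4]
opening: 0.02
grasp_force: 0.0
now [0.5885 0.4009 0.2741] [-179.4    0.3  -86.9] q [ 34.  30.  44. 103.  -0. -59.] F [-0.2  0.8  0.4] op 0.02 t 19.4667
-> [0.44, 0.385, 0.29, -86.7] shift [ 0.0076  0.149  -0.0174] turn -0.16
-> [0.497, 0.376, 0.2, -86.7] shift [0.0202 0.0934 0.0731] turn -0.16
```

```bash
python3 drive.py '{"x":[0.0076,0.0076,0.10,0.10,0.10],"y":[0.04,0.149,0.18,0.18,0.18],"z":[-0.02,-0.02,-0.02,-0.02,-0.02],"twist":[0,0,0,0,0],"aperture":[0.02,0.02,0.02,0.03,0.03]}'; python3 drive.py '{"x":[0.08,0.08,0.08,0.08,0.08],"y":[0.03,0.03,0.03,0.03,0.03],"z":[0,0,0,0,0],"twist":[0,0,0,0,0],"aperture":[0.03,0.03,0.03,0.03,0.03]}'
python3 -c "
from h import *
crop('top',135,190,285,305,5,'pics/k1.png')"
```

```text
time: 19.88
ee_pos: [0.4214, 0.2993, 0.2911]
tcp_rot: [-179.4, 0.3, -86.8]
wrist_force: [0.3, -0.1, 1.7]
opening: 0.0301
grasp_force: 0.0
time: 20.3
ee_pos: [0.398, 0.219, 0.2909]
tcp_rot: [-179.3, 0.4, -86.9]
wrist_force: [1.2, 0.6, -0.5]
opening: 0.0299
grasp_force: 0.0
```

View pics/k1.png

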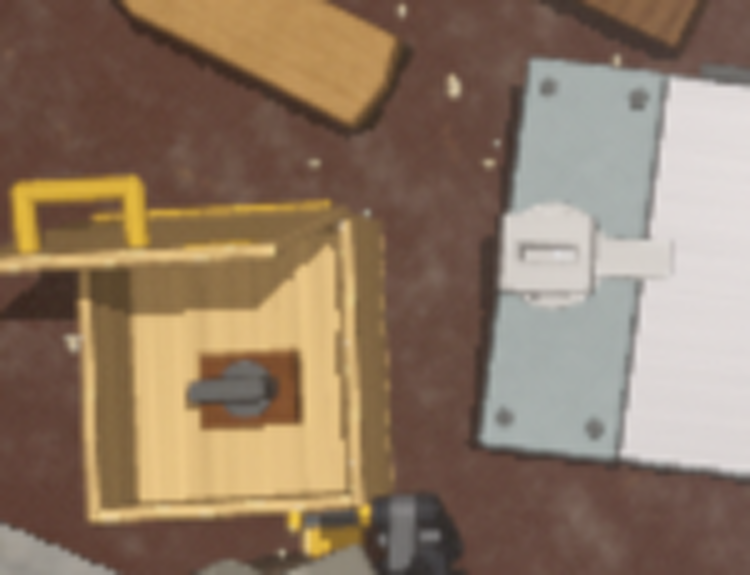

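The key bow's top is centred at about (229,390), and the lock slot at about (549,253). The lid is open and the lever is down.

```bash
python3 - <<'E'
from h import *
im=bot.camera("top")[190:305,135:285]; b=cv2.resize(im,None,fx=5,fy=5,interpolation=cv2.INTER_CUBIC)
hsv=cv2.cvtColor(b,cv2.COLOR_BGR2HSV)
print(hsv[392,215],hsv[392,255],hsv[410,245],hsv[370,240])
m=np.zeros(hsv.shape[:2],np.uint8); m[360:425,180:290]=cv2.inRange(hsv[360:425,180:290],(0,0,0),(180,70,130))
c=max(cv2.findContours(m,0,1)[0],key=cv2.contourArea); print("key blob",cv2.boundingRect(c),cv2.minAreaRect(c))
L=m.copy();L[:,228:]=0
for u in(195,205,215,225): r=np.where(m[:,u])[0]; print(u,r.min(),r.max())
g=cv2.cvtColor(b,cv2.COLOR_BGR2GRAY); m=np.zeros_like(g); m[235:270,512:585]=(g[235:270,512:585]<165)*255
m2=np.zeros_like(g);print("slot gray",g[253,505:595:6],g[225:285:4,549])
f=lambda u,v,z:np.round(onz("top",cp(u,v,135,190,5),z)*1000,1)
print("keytop",f(229,390,.065),"slot",f(549,252.5,.092))
E
python3 go.py .4975 .3765 .2 -86.7
```

```text
[ 15  19 109] [ 15  19 109] [ 15   9 109] [ 21  16 109]
key blob (189, 361, 84, 55) ((232.82589721679688, 384.8433837890625), (78.93582916259766, 54.73200988769531), 18.004159927368164)
195 384 401
205 381 401
215 380 401
225 372 405
slot gray [183 204 180 156 205 202 203 203 209 216 211 207 187 209 185] [210 211 210 208 196 162 167 204 207 200 201 206 209 209 209]
keytop [497.5 375.   65. ] slot [567.7 208.4  92. ]
now [0.3983 0.2197 0.2902] [-179.4    0.3  -86.8] q [ 29.  -8.   1.  98.   0. -64.] F [ 0.4 -0.1 -0.8] op 0.0299 t 20.4
-> [0.4975, 0.3765, 0.2, -86.7] shift [-0.1506 -0.1067  0.0923] turn -0.14
```

```bash
python3 drive.py '{"x":[-0.1506,-0.1506,-0.1506,-0.1506,-0.1506],"y":[-0.1067,-0.1067,-0.1067,-0.1067,-0.1067],"z":[0.03,0.03,0.03,0.03,0.03],"twist":[0,0,0,0,0],"aperture":[0.035,0.035,0.035,0.035,0.035]}'; python3 drive.py '{"x":[-0.0,0,0,0,0],"y":[0.0,0,0,0,0],"z":[0.06,0.1,0.12,0.13,0.13],"twist":[0,0,0,0,0],"aperture":[0.035,0.035,0.035,0.035,0.035]}'; python3 go.py .4975 .3762 .057 -86.7
```

```text
time: 20.82
ee_pos: [0.498, 0.3798, 0.2586]
tcp_rot: [-179.5, 0.3, -86.7]
wrist_force: [0.7, 0.2, 0.2]
opening: 0.035
grasp_force: 0.0
time: 21.23
ee_pos: [0.4965, 0.376, 0.1282]
tcp_rot: [-179.7, 0.1, -86.8]
wrist_force: [-0.6, -0.6, 0.0]
opening: 0.0351
grasp_force: 0.0
now [0.4965 0.376  0.1282] [-1.797e+02  1.000e-01 -8.680e+01] q [ 37.  14.   6.  82.  -0. -56.] F [-0.6 -0.6  0. ] op 0.0351 t 21.2333
-> [0.4975, 0.3762, 0.057, -86.7] shift [-0.     -0.0006  0.0712] turn -0.12
```

```bash
python3 drive.py '{"x":[0,0,0,0,0],"y":[0,-0.0005,-0.0005,-0.0005,-0.0005],"z":[0.03,0.055,0.068,0.071,0.071],"twist":[0,0,0,0,0],"aperture":[0.035,0.035,0.035,0.035,0.035]}'; python3 drive.py '{"x":[0,0,0,0,0],"y":[0,0,0,0,0],"z":[0,0,0,0,0],"twist":[0,0,0,0,0],"aperture":[0,0,0,0,0]}' 50; python3 go.py
```

```text
time: 21.65
ee_pos: [0.4995, 0.377, 0.0622]
tcp_rot: [-179.4, 0.3, -86.9]
wrist_force: [-0.1, -0.8, -0.1]
opening: 0.0353
grasp_force: 0.0
time: 22.07
ee_pos: [0.5001, 0.3773, 0.0637]
tcp_rot: [-179.2, 0.5, -86.9]
wrist_force: [-0.7, -1.4, 6.6]
opening: 0.0112
grasp_force: 49.3
now [0.5001 0.3773 0.0637] [-179.2    0.5  -86.9] q [ 37.  15.   0.  74.  -0. -56.] F [-0.7 -1.4  6.6] op 0.0112 t 22.0667
```

```bash
python3 drive.py '{"x":[0,0,0,0,0],"y":[0,0,0,0,0],"z":[-0.01,-0.025,-0.05,-0.09,-0.13],"twist":[0,0,0,0,0],"aperture":[0,0,0,0,0]}' 70; python3 drive.py '{"x":[0,0,0],"y":[0,0,0],"z":[0,0,0],"twist":[0,0,0],"aperture":[0,0,0]}'; python3 go.py .5677 .209 .19 -96.7
```

```text
time: 22.48
ee_pos: [0.4973, 0.3752, 0.1929]
tcp_rot: [-179.4, 0.3, -86.9]
wrist_force: [1.4, 0.6, -0.4]
opening: 0.0105
grasp_force: 69.7
time: 22.73
ee_pos: [0.498, 0.3758, 0.1917]
tcp_rot: [-179.3, 0.4, -86.9]
wrist_force: [-0.9, 0.6, -1.8]
opening: 0.0107
grasp_force: 69.7
now [0.498  0.3758 0.1917] [-179.3    0.4  -86.9] q [ 37.  14.  13.  88.  -0. -56.] F [-0.9  0.6 -1.8] op 0.0107 t 22.7333
-> [0.5677, 0.209, 0.19, -96.7] shift [ 0.1703 -0.0605  0.0014] turn 9.82
```

```bash
python3 drive.py '{"x":[0.08,0.12,0.1703,0.1703,0.1703],"y":[-0.028,-0.043,-0.0605,-0.0605,-0.0605],"z":[-0.01,-0.01,-0.01,-0.01,-0.01],"twist":[0,4,9.8,9.8,9.8],"aperture":[0,0,0,0,0]}'; python3 drive.py '{"x":[0,0,0],"y":[0,0,0],"z":[0,0,0],"twist":[0,0,0],"aperture":[0,0,0]}'; python3 go.py .5677 .209 .16 -96.7
python3 -c "
from h import *
crop('scene',220,190,330,310,5,'pics/k2.png')"
```

```text
time: 23.15
ee_pos: [0.5683, 0.2044, 0.1995]
tcp_rot: [-179.5, 0.3, -96.9]
wrist_force: [-0.4, -0.1, -0.0]
opening: 0.0107
grasp_force: 69.6
time: 23.4
ee_pos: [0.5669, 0.2096, 0.2]
tcp_rot: [-179.5, 0.4, -96.6]
wrist_force: [0.4, 0.9, -1.7]
opening: 0.0105
grasp_force: 69.6
now [0.5669 0.2096 0.2   ] [-179.5    0.4  -96.6] q [ 20.  11.  11.  89.   0. -63.] F [ 0.4  0.9 -1.7] op 0.0105 t 23.4
-> [0.5677, 0.209, 0.16, -96.7] shift [ 0.0008 -0.0005  0.04  ] turn 0.05
```

View pics/k2.png

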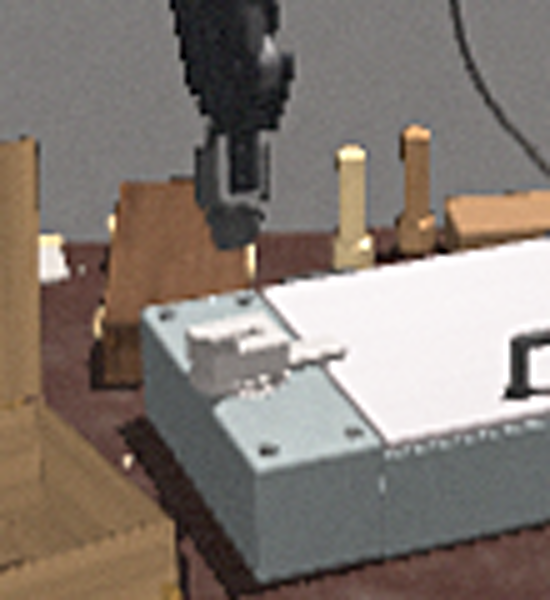

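Key is in hand, with the foot at about (232,245) and the slot at about (240,330).

```bash
python3 - <<'E'
from h import *
k=lambda p:np.round(((np.array(p)-[220,190])+.5)*5-.5,1)
for X in([.567,.2095,.143],[.567,.2095,.159],[.5677,.209,.092],[.5677+.002,.209+.014,.092],[.5677-.002,.209-.014,.092]):print(X,k(proj("scene",X)))
E
python3 drive.py '{"x":[0,0,0.0005,0.0005,0.0005],"y":[0,0,0,0,0],"z":[0.02,0.038,0.046,0.046,0.046],"twist":[0,0,0,0,0],"aperture":[0,0,0,0,0]}'
python3 go.py .5677 .209 .143 -96.7
python3 -c "
from h import *
crop('scene',235,225,295,275,10,'pics/k3.png')"
```

```text
[0.567, 0.2095, 0.143] [235.7 247.6]
[0.567, 0.2095, 0.159] [234.6 219.6]
[0.5677, 0.209, 0.092] [239.4 334.1]
[0.5697, 0.223, 0.092] [213.8 338.6]
[0.5657, 0.19499999999999998, 0.092] [264.8 329.7]
time: 23.87
ee_pos: [0.5674, 0.2094, 0.155]
tcp_rot: [-179.5, 0.4, -96.6]
wrist_force: [0.2, 0.6, -0.3]
opening: 0.0109
grasp_force: 69.7
now [0.5674 0.2094 0.155 ] [-179.5    0.4  -96.6] q [ 20.  11.   6.  84.   0. -63.] F [ 0.2  0.6 -0.3] op 0.0109 t 23.8667
-> [0.5677, 0.209, 0.143, -96.7] shift [ 0.0005 -0.0002  0.012 ] turn 0.09
```

View pics/k3.png

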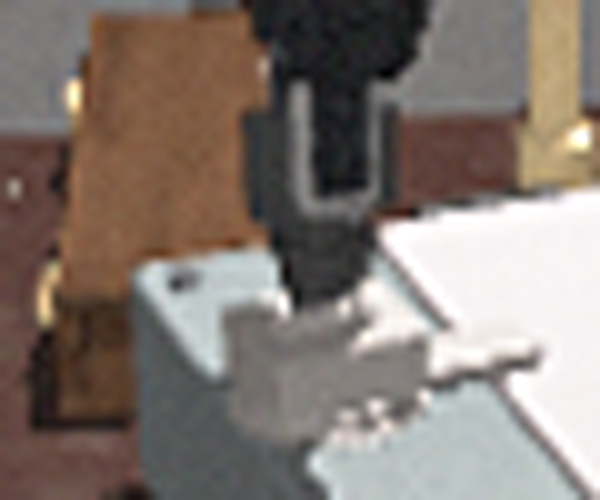

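The blade foot at about (325,300) is over the slot. Lowering gently.

```bash
python3 drive.py '{"x":[0,0,0,0,0],"y":[0,0,0,0,0],"z":[0.004,0.008,0.011,0.013,0.013],"twist":[0,0,0,0,0],"aperture":[0,0,0,0,0]}'; python3 go.py
```

```text
time: 24.33
ee_pos: [0.5679, 0.2087, 0.1414]
tcp_rot: [-179.5, 0.4, -96.7]
wrist_force: [-0.1, -0.2, -2.2]
opening: 0.0108
grasp_force: 69.6
now [0.5679 0.2087 0.1414] [-179.5    0.4  -96.7] q [ 20.  11.   4.  82.   0. -63.] F [-0.1 -0.2 -2.2] op 0.0108 t 24.3333
```

```bash
python3 drive.py '{"x":[0,0,0,0,0],"y":[0,0,0,0,0],"z":[0.004,0.007,0.010,0.010,0.010],"twist":[0,0,0,0,0],"aperture":[0,0,0,0,0]}'; python3 drive.py '{"x":[0,0,0],"y":[0,0,0],"z":[0.003,0.003,0.003],"twist":[0,0,0],"aperture":[0,0,0]}'
```

```text
time: 24.75
ee_pos: [0.5683, 0.2089, 0.1329]
tcp_rot: [-179.4, 0.5, -96.7]
wrist_force: [-2.0, -1.1, 5.3]
opening: 0.0108
grasp_force: 70.7
time: 25.0
ee_pos: [0.5684, 0.209, 0.1327]
tcp_rot: [-179.3, 0.5, -96.7]
wrist_force: [-8.9, -1.8, 23.8]
opening: 0.011
grasp_force: 73.4
```

```bash
python3 drive.py '{"x":[0,0,0,0,0],"y":[0,0,0,0,0],"z":[-0.002,-0.002,-0.002,-0.002,-0.002],"twist":[0,-7,-14,-21,-28],"aperture":[0,0,0,0,0]}'; python3 drive.py '{"x":[0,0,0,0,0],"y":[0,0,0,0,0],"z":[0,0,0,0,0],"twist":[-7,-14,-21,-28,-32],"aperture":[0,0,0,0,0]}';python3 drive.py '{"x":[0,0,0,0,0],"y":[0,0,0,0,0],"z":[0,0,0,0,0],"twist":[-7,-14,-21,-28,-31],"aperture":[0,0,0,0,0]}';python3 drive.py '{"x":[0,0],"y":[0,0],"z":[0,0],"twist":[0,0],"aperture":[0,0]}'
```

```text
time: 25.42
ee_pos: [0.5689, 0.2094, 0.1329]
tcp_rot: [-179.1, 0.1, -68.3]
wrist_force: [-1.4, 1.2, 10.2]
opening: 0.0108
grasp_force: 71.3
time: 25.83
ee_pos: [0.5689, 0.2095, 0.133]
tcp_rot: [-179.1, -0.3, -36.3]
wrist_force: [-0.7, 2.5, 10.6]
opening: 0.0109
grasp_force: 71.3
time: 26.25
ee_pos: [0.5689, 0.2097, 0.1329]
tcp_rot: [-179.4, -0.7, -5.3]
wrist_force: [-1.4, 2.0, 10.4]
opening: 0.0108
grasp_force: 71.4
time: 26.42
ee_pos: [0.569, 0.2096, 0.133]
tcp_rot: [-179.4, -0.7, -5.6]
wrist_force: [-1.8, 1.9, 11.6]
opening: 0.0108
grasp_force: 71.3
```

```bash
python3 drive.py '{"x":[0,0,0,0,0],"y":[0,0,0,0,0],"z":[0,0,-0.01,-0.05,-0.09],"twist":[0,0,0,0,0],"aperture":[0.03,0.03,0.03,0.03,0.03]}'; python3 go.py .471 .0512 .18 -96.7 
python3 -c "
from h import *
crop('scene',235,205,395,310,5,'pics/k4.png')"
```

```text
time: 26.83
ee_pos: [0.5661, 0.2078, 0.2204]
tcp_rot: [-179.7, -0.3, -5.7]
wrist_force: [1.4, 1.0, 0.8]
opening: 0.0299
grasp_force: 0.0
now [0.5661 0.2078 0.2204] [-179.7   -0.3   -5.7] q [  20.   11.   13.   91.    0. -154.] F [1.4 1.  0.8] op 0.0299 t 26.8333
-> [0.471, 0.0512, 0.18, -96.7] shift [-0.0793  0.1655  0.0391] turn 91.02
```

View pics/k4.png

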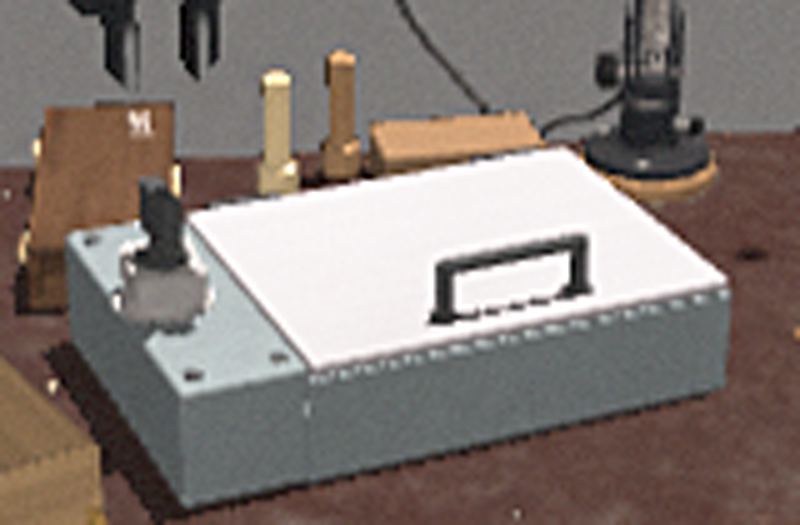

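Key is in the lock and the tongue is clear of the panel. Moving to the panel bar.

```bash
(python3 drive.py '{"x":[-0.0793,-0.0793,-0.0793,-0.0793,-0.0793],"y":[0.1655,0.1655,0.1655,0.1655,0.1655],"z":[0,0,0,0,0],"twist":[0,0,0,0,0],"aperture":[0.05,0.05,0.05,0.05,0.05]}'
python3 drive.py '{"x":[0,0,0,0,0],"y":[0,0,0,0,0],"z":[0,0,0,0,0],"twist":[30,30,30,30,30],"aperture":[0.05,0.05,0.05,0.05,0.05]}';python3 drive.py '{"x":[0,0,0,0,0],"y":[0,0,0,0,0],"z":[0,0,0,0,0],"twist":[30,30,30,30,30],"aperture":[0.05,0.05,0.05,0.05,0.05]}';python3 drive.py '{"x":[0,0,0,0,0],"y":[0,0,0,0,0],"z":[0,0,0,0,0],"twist":[31,31,31,31,31],"aperture":[0.05,0.05,0.05,0.05,0.05]}')>/dev/null; python3 go.py .471 .0512 .114 -96.7
```

```text
now [0.472  0.0515 0.2192] [-179.4    0.4  -96.8] q [  6.  -7.  -5.  90.   0. -77.] F [ 0.2 -0.3  0.1] op 0.05 t 28.55
-> [0.471, 0.0512, 0.114, -96.7] shift [0.0012 0.002  0.1052] turn -0.06
```

```bash
python3 drive.py '{"x":[0.0012,0.0012,0.0012,0.0012,0.0012],"y":[0.002,0.002,0.002,0.002,0.002],"z":[0.04,0.08,0.1,0.105,0.105],"twist":[0,0,0,0,0],"aperture":[0.05,0.05,0.05,0.05,0.05]}'; python3 drive.py '{"x":[0,0,0,0,0],"y":[0,0,0,0,0],"z":[0,0,0,0,0],"twist":[0,0,0,0,0],"aperture":[0,0,0,0,0]}' 50; python3 go.py
```

```text
time: 28.97
ee_pos: [0.4702, 0.0511, 0.113]
tcp_rot: [-179.6, 0.4, -96.5]
wrist_force: [-0.3, 0.3, 1.0]
opening: 0.0498
grasp_force: 0.0
time: 29.38
ee_pos: [0.4716, 0.0513, 0.1157]
tcp_rot: [-179.3, 0.5, -96.6]
wrist_force: [-2.9, 0.2, 6.2]
opening: 0.0075
grasp_force: 48.9
now [0.4716 0.0513 0.1157] [-179.3    0.5  -96.6] q [  6.  -7. -17.  79.   0. -77.] F [-2.9  0.2  6.2] op 0.0075 t 29.3833
```

```bash
python3 drive.py '{"x":[0,0,0,0,0],"y":[-0.0086,-0.0224,-0.0408,-0.0635,-0.0896],"z":[-0.0304,-0.0588,-0.0844,-0.1065,-0.1242],"twist":[0,0,0,0,0],"aperture":[0,0,0,0,0]}' ; python3 drive.py '{"x":[0,0,0,0,0],"y":[-0.0288,-0.0595,-0.091,-0.1068,-0.1162],"z":[-0.013,-0.0207,-0.023,-0.0221,-0.0209],"twist":[0,0,0,0,0],"aperture":[0,0,0,0,0]}';python3 drive.py '{"x":[0,0,0],"y":[0,0,0],"z":[0,0,0],"twist":[0,0,0],"aperture":[0,0,0]}'; python3 go.py
```

```text
time: 29.8
ee_pos: [0.5578, 0.041, 0.2421]
tcp_rot: [-179.5, 0.6, -96.6]
wrist_force: [-6.0, 6.1, 0.4]
opening: 0.0073
grasp_force: 48.8
time: 30.22
ee_pos: [0.676, 0.0251, 0.2639]
tcp_rot: [-179.2, 0.4, -96.7]
wrist_force: [-3.9, -3.5, 13.2]
opening: 0.0076
grasp_force: 52.5
time: 30.47
ee_pos: [0.6754, 0.0253, 0.2637]
tcp_rot: [-179.1, 0.4, -96.7]
wrist_force: [3.5, -4.2, 7.9]
opening: 0.0071
grasp_force: 52.5
now [0.6754 0.0253 0.2637] [-179.1    0.4  -96.7] q [  2.  23.  32.  99.   0. -81.] F [ 3.5 -4.2  7.9] op 0.0071 t 30.4667
```

```bash
python3 drive.py '{"x":[0,0,0,0,0],"y":[-0.004,-0.008,-0.008,-0.008,-0.008],"z":[0.0006,0.0012,0.0012,0.0012,0.001],"twist":[0,0,0,0,0],"aperture":[0,0,0,0.02,0.02]}'; python3 drive.py '{"x":[0,0,0,0,0],"y":[0,0,0,0,0],"z":[0,-0.01,-0.03,-0.05,-0.06],"twist":[0,0,0,0,0],"aperture":[0.02,0.02,0.02,0.02,0.02]}'; python3 go.py .5 -.05 .32 -80
```

```text
time: 30.88
ee_pos: [0.6819, 0.0254, 0.2607]
tcp_rot: [-179.4, 0.5, -96.7]
wrist_force: [0.5, -0.1, -1.2]
opening: 0.0203
grasp_force: 0.0
time: 31.3
ee_pos: [0.6809, 0.0252, 0.3224]
tcp_rot: [-179.3, 0.5, -96.7]
wrist_force: [-1.1, 0.7, 0.8]
opening: 0.0202
grasp_force: 0.0
now [0.6809 0.0252 0.3224] [-179.3    0.5  -96.7] q [  2.  27.  45. 107.   0. -81.] F [-1.1  0.7  0.8] op 0.0202 t 31.3
-> [0.5, -0.05, 0.32, -80.0] shift [ 0.0957  0.171  -0.0003] turn -16.65
```

```bash
(python3 drive.py '{"x":[0.07,0.07,0.07,0.07,0.07],"y":[0.12,0.12,0.12,0.12,0.12],"z":[0,0,0,0,0],"twist":[0,0,0,0,0],"aperture":[0.05,0.05,0.05,0.05,0.05]}'; python3 drive.py '{"x":[0,0,0,0,0],"y":[0.13,0.13,0.13,0.13,0.13],"z":[0,0,0,0,0],"twist":[0,0,0,0,0],"aperture":[0.05,0.05,0.05,0.05,0.05]}')>/dev/null; python3 go.py
python3 -c "
from h import *
crop('top',220,180,510,390,2.7,'pics/t2.png')"
```

```text
now [ 0.4235 -0.015   0.3183] [-179.3    0.5  -96.6] q [ -2. -11.   2. 102.   0. -86.] F [ 0.2 -0.2 -0.2] op 0.0503 t 32.1333
```

View pics/t2.png

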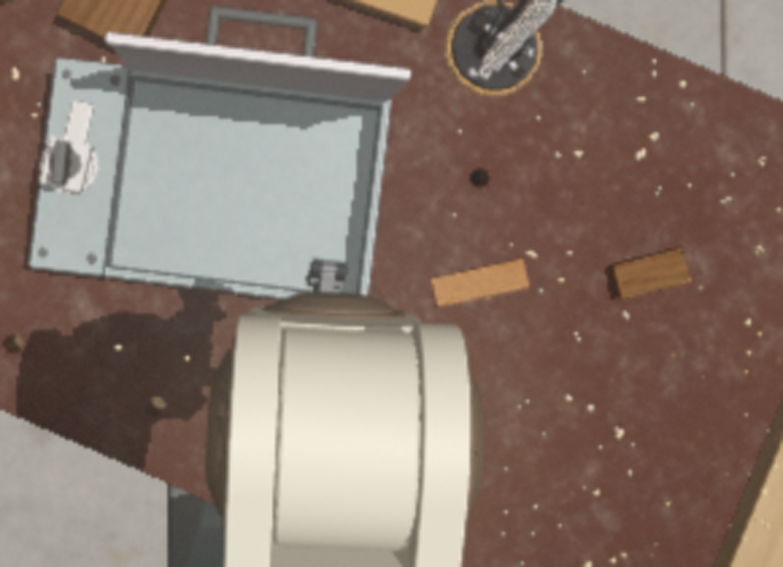

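The panel stands upright and the box is empty. The wedge is at crop (480,283) and the offcut at (650,274), both where they were. Measuring them for the grasp.

```bash
cat > tools.py <<'E'
from h import *
import sys
im=bot.camera("top"); hsv=cv2.cvtColor(im,cv2.COLOR_BGR2HSV)
for nm,(x0,y0,x1,y1),lo in(("wedge",(375,262,425,305),(10,112,135)),("off",(436,262,495,305),(11,120,70))):
    m=np.zeros(hsv.shape[:2],np.uint8); m[y0:y1,x0:x1]=cv2.inRange(hsv[y0:y1,x0:x1],lo,(20,255,255)); m=cv2.morphologyEx(m,cv2.MORPH_OPEN,np.ones((3,3)))
    if m.any(): print(nm,np.round(np.hstack(rect("top",m,.019)),1))
E
python3 tools.py; python3 go.py .456 -.186 .15 -77.6
```

```text
wedge [ 456.7 -185.7   29.4   92.8   12.1]
off [ 467.2 -352.1   35.4   71.2   15. ]
now [ 0.4256 -0.0152  0.3174] [-179.4    0.4  -96.6] q [ -2. -11.   2. 102.   0. -86.] F [-0.4  0.6  0.4] op 0.0503 t 32.2333
-> [0.456, -0.186, 0.15, -77.6] shift [ 0.1674 -0.0481  0.1666] turn -19.05
```

```bash
python3 drive.py '{"x":[0.1674,0.1674,0.1674,0.1674,0.1674],"y":[-0.0481,-0.0481,-0.0481,-0.0481,-0.0481],"z":[0.05,0.1,0.15,0.17,0.2],"twist":[-19,-19,-19,-19,-19],"aperture":[0.06,0.06,0.06,0.06,0.06]}';  python3 drive.py '{"x":[0,0,0,0],"y":[0,0,0,0],"z":[0.01,0.01,0.01,0.01],"twist":[0,0,0,0],"aperture":[0.055,0.055,0.055,0.055]}'; python3 go.py .4567 -.1857 .031 -77.9
```

```text
time: 32.65
ee_pos: [0.4504, -0.1531, 0.1832]
tcp_rot: [-179.3, 0.2, -77.7]
wrist_force: [1.4, -0.7, -0.6]
opening: 0.06
grasp_force: 0.0
time: 32.98
ee_pos: [0.4499, -0.1504, 0.1766]
tcp_rot: [-179.2, 0.2, -77.6]
wrist_force: [0.4, -1.0, 0.1]
opening: 0.0553
grasp_force: 0.0
now [ 0.4499 -0.1504  0.1766] [-179.2    0.2  -77.6] q [ -19.   -7.  -10.   86.    1. -121.] F [ 0.4 -1.   0.1] op 0.0553 t 32.9833
-> [0.4567, -0.1857, 0.031, -77.9] shift [0.0364 0.0028 0.1454] turn 0.27
```

```bash
python3 drive.py '{"x":[0.036,0.036,0.0364,0.0364,0.0364],"y":[0.0,0.001,0.002,0.0025,0.0028],"z":[0.04,0.08,0.11,0.13,0.1454],"twist":[0,0,0,0,0],"aperture":[0.055,0.055,0.055,0.055,0.055]}'; python3 drive.py '{"x":[0,0,0,0,0],"y":[0,0,0,0,0],"z":[0,0,0,0,0],"twist":[0,0,0,0,0],"aperture":[0.055,0,0,0,0]}' 50; python3 drive.py '{"x":[0,0,0,0,0],"y":[0,0,0,0,0],"z":[-0.02,-0.04,-0.08,-0.12,-0.15],"twist":[0,0,0,0,0],"aperture":[0,0,0,0,0]}'; python3 go.py .555 .02 .18 -96.7 .555 .02 .05 -96.7
```

```text
time: 33.4
ee_pos: [0.4557, -0.1854, 0.0287]
tcp_rot: [-179.3, 0.2, -77.6]
wrist_force: [0.3, -0.1, 0.5]
opening: 0.055
grasp_force: 0.0
time: 33.82
ee_pos: [0.457, -0.1862, 0.0321]
tcp_rot: [-179.1, 0.1, -77.6]
wrist_force: [-0.0, 1.6, 5.4]
opening: 0.0256
grasp_force: 49.2
time: 34.23
ee_pos: [0.4544, -0.187, 0.1845]
tcp_rot: [-179.1, 0.1, -77.7]
wrist_force: [0.4, -0.5, -0.6]
opening: 0.0257
grasp_force: 49.4
now [ 0.4544 -0.187   0.1845] [-1.791e+02  1.000e-01 -7.770e+01] q [ -23.   -5.   -7.   86.    1. -125.] F [ 0.4 -0.5 -0.6] op 0.0257 t 34.2333
-> [0.555, 0.02, 0.18, -96.7] shift [-0.1807 -0.1424  0.0069] turn 19.04
-> [0.555, 0.02, 0.05, -96.7] shift [-0.1805 -0.1404  0.1369] turn 19.04
```

```bash
python3 go.py .525 .105 .16 -96.7; python3 drive.py '{"x":[-0.12,-0.12,-0.12,-0.12,-0.12],"y":[-0.08,-0.08,-0.08,-0.08,-0.08],"z":[0,0,0,0,0],"twist":[0,0,0,0,0],"aperture":[0,0,0,0,0]}'>/dev/null; python3 drive.py '{"x":[-0.12,-0.12,-0.12,-0.12,-0.12],"y":[-0.06,-0.06,-0.06,-0.06,-0.06],"z":[0,0,0,0,0],"twist":[19,19,19,19,19],"aperture":[0,0,0,0,0]}'; python3 go.py .525 .105 .041 -96.7
```

```text
now [ 0.4544 -0.187   0.1845] [-1.791e+02  1.000e-01 -7.770e+01] q [ -23.   -5.   -7.   86.    1. -125.] F [ 0.4 -0.5 -0.6] op 0.0257 t 34.2333
-> [0.525, 0.105, 0.16, -96.7] shift [-0.2701 -0.131   0.0268] turn 19.04
time: 35.07
ee_pos: [0.5402, 0.0806, 0.1833]
tcp_rot: [-179.3, 0.5, -96.5]
wrist_force: [0.7, 0.8, -1.2]
opening: 0.0256
grasp_force: 49.4
now [0.5402 0.0806 0.1833] [-179.3    0.5  -96.5] q [  8.   3.  -0.  86.   0. -75.] F [ 0.7  0.8 -1.2] op 0.0256 t 35.0667
-> [0.525, 0.105, 0.041, -96.7] shift [-0.0213  0.0195  0.1423] turn 0.2
```

```bash
python3 drive.py '{"x":[-0.0213,-0.0213,-0.0213,-0.0213,-0.0213],"y":[0.0195,0.0195,0.0195,0.0195,0.0195],"z":[0.03,0.07,0.105,0.13,0.142],"twist":[0,0,0,0,0],"aperture":[0,0,0,0,0]}'; python3 drive.py '{"x":[0,0,0,0,0],"y":[0,0,0,0,0],"z":[0,0,0,0,-0.02],"twist":[0,0,0,0,0],"aperture":[0,0.045,0.045,0.045,0.045]}'; python3 drive.py '{"x":[0,0,0,0,0],"y":[0,0,0,0,0],"z":[-0.04,-0.08,-0.12,-0.13,-0.13],"twist":[0,0,0,0,0],"aperture":[0.045,0.045,0.045,0.045,0.045]}'; python3 tools.py; python3 go.py .467 -.352 .19 -75
```

```text
time: 35.48
ee_pos: [0.5225, 0.1009, 0.0376]
tcp_rot: [-179.6, 0.4, -96.7]
wrist_force: [-14.5, 3.5, 38.0]
opening: 0.026
grasp_force: 54.4
time: 35.9
ee_pos: [0.5225, 0.1012, 0.058]
tcp_rot: [-179.6, 0.4, -96.7]
wrist_force: [-0.6, -0.9, -1.0]
opening: 0.045
grasp_force: 0.0
time: 36.32
ee_pos: [0.5241, 0.101, 0.1951]
tcp_rot: [-179.0, 0.6, -96.7]
wrist_force: [-0.9, 0.7, -0.6]
opening: 0.045
grasp_force: 0.0
off [ 467.1 -352.6   35.3   71.2   15.2]
now [0.5234 0.1009 0.1923] [-179.2    0.5  -96.7] q [ 11.   1.  -1.  87.   0. -73.] F [ 0.7  0.2 -1. ] op 0.045 t 36.3667
-> [0.467, -0.352, 0.19, -75.0] shift [ 0.4564  0.0033 -0.0018] turn -21.68
```

```bash
(python3 drive.py '{"x":[0.152,0.152,0.152,0.152,0.152],"y":[0,0,0,0,0],"z":[0,0,0,0,0],"twist":[0,0,0,0,0],"aperture":[0.06,0.06,0.06,0.06,0.06]}';python3 drive.py '{"x":[0.152,0.152,0.152,0.152,0.152],"y":[0,0,0,0,0],"z":[0,0,0,0,0],"twist":[0,0,0,0,0],"aperture":[0.06,0.06,0.06,0.06,0.06]}';python3 drive.py '{"x":[0.152,0.152,0.152,0.152,0.152],"y":[0.003,0.003,0.003,0.003,0.003],"z":[0,0,0,0,0],"twist":[-21.7,-21.7,-21.7,-21.7,-21.7],"aperture":[0.06,0.06,0.06,0.06,0.06]}')>/dev/null; python3 tools.py; python3 go.py .4671 -.3523 .031 -74.9
```

```text
off [ 467.1 -352.    35.2   71.4   15. ]
now [ 0.4655 -0.3535  0.1843] [-179.4    0.3  -75.2] q [ -38.    9.    6.   87.    1. -142.] F [ 0.8 -0.4  0.3] op 0.06 t 37.6667
-> [0.4671, -0.3523, 0.031, -74.9] shift [ 1.000e-04 -3.000e-04  1.533e-01] turn -0.25
```

```bash
python3 drive.py '{"x":[0,0,0,0,0],"y":[0,0,0,0,0],"z":[0.04,0.08,0.115,0.14,0.153],"twist":[0,0,0,0,0],"aperture":[0.06,0.06,0.06,0.06,0.06]}'; python3 drive.py '{"x":[0,0,0,0,0],"y":[0,0,0,0,0],"z":[0,0,0,0,0],"twist":[0,0,0,0,0],"aperture":[0.06,0,0,0,0]}' 50; python3 drive.py '{"x":[0,0,0,0,0],"y":[0,0,0,0,0],"z":[-0.02,-0.05,-0.09,-0.13,-0.15],"twist":[0,0,0,0,0],"aperture":[0,0,0,0,0]}'; python3 go.py .5135 .0054 .18 -96.7
```

```text
time: 38.08
ee_pos: [0.4665, -0.3478, 0.0287]
tcp_rot: [-179.5, 0.5, -74.9]
wrist_force: [-0.3, -0.5, 0.5]
opening: 0.0602
grasp_force: 0.0
time: 38.5
ee_pos: [0.4691, -0.3514, 0.0358]
tcp_rot: [-179.2, 0.0, -75.0]
wrist_force: [-0.6, 1.6, 7.4]
opening: 0.0324
grasp_force: 50.3
time: 38.92
ee_pos: [0.4672, -0.3524, 0.1898]
tcp_rot: [-179.1, -0.1, -75.0]
wrist_force: [-0.0, -0.7, 0.1]
opening: 0.0321
grasp_force: 49.8
now [ 0.4672 -0.3524  0.1898] [-1.791e+02 -1.000e-01 -7.500e+01] q [ -37.    8.    6.   87.    1. -142.] F [-0.  -0.7  0.1] op 0.0321 t 38.9167
-> [0.5135, 0.0054, 0.18, -96.7] shift [-0.3337 -0.1372  0.0114] turn 21.71
```

```bash
(python3 drive.py '{"x":[-0.167,-0.167,-0.167,-0.167,-0.167],"y":[-0.0686,-0.0686,-0.0686,-0.0686,-0.0686],"z":[0,0,0,0,0],"twist":[0,0,0,0,0],"aperture":[0,0,0,0,0]}';python3 drive.py '{"x":[-0.167,-0.167,-0.167,-0.167,-0.167],"y":[-0.0686,-0.0686,-0.0686,-0.0686,-0.0686],"z":[0,0,0,0,0],"twist":[21.7,21.7,21.7,21.7,21.7],"aperture":[0,0,0,0,0]}';python3 drive.py '{"x":[0,0],"y":[0,0],"z":[0.0,0],"twist":[0,0],"aperture":[0,0]}')>/dev/null;  python3 go.py .5135 .0054 .047 -96.7
```

```text
now [0.5125 0.0077 0.1872] [-179.4    0.4  -96.5] q [  1.  -2.  -4.  87.   0. -83.] F [-0.  -0.1 -0.4] op 0.0326 t 39.9167
-> [0.5135, 0.0054, 0.047, -96.7] shift [0.0033 0.0003 0.1401] turn 0.19
```

```bash
python3 drive.py '{"x":[0.003,0.003,0.003,0.003,0.003],"y":[0,0,0,0,0],"z":[0.03,0.07,0.105,0.125,0.136],"twist":[0,0,0,0,0],"aperture":[0,0,0,0,0]}'; python3 drive.py '{"x":[0,0,0,0,0],"y":[0,0,0,0,0],"z":[0.003,0.004,0.004,0.004,0.004],"twist":[0,0,0,0,0],"aperture":[0,0,0.05,0.05,0.05]}'; python3 drive.py '{"x":[0,0,0,0,0],"y":[0,0,0,0,0],"z":[-0.04,-0.08,-0.12,-0.16,-0.19],"twist":[0,0,0,0,0],"aperture":[0.05,0.05,0.05,0.05,0.05]}';python3 go.py .68 -.045 .32 -96.7 
python3 -c "
from h import *
crop('top',220,180,510,390,2.7,'pics/t3.png')"
```

```text
time: 40.33
ee_pos: [0.512, 0.0031, 0.0476]
tcp_rot: [-179.6, 0.4, -96.8]
wrist_force: [0.1, -0.0, 0.2]
opening: 0.0321
grasp_force: 49.8
time: 40.75
ee_pos: [0.5143, 0.0043, 0.0477]
tcp_rot: [-179.3, 0.5, -96.7]
wrist_force: [-0.1, 0.2, 0.7]
opening: 0.0503
grasp_force: 0.0
time: 41.17
ee_pos: [0.5117, 0.0032, 0.2408]
tcp_rot: [-179.2, 0.5, -96.7]
wrist_force: [1.0, -0.6, 0.1]
opening: 0.0499
grasp_force: 0.0
now [0.5117 0.0032 0.2408] [-179.2    0.5  -96.7] q [  0.  -1.   2.  92.   0. -83.] F [ 1.  -0.6  0.1] op 0.0499 t 41.1667
-> [0.68, -0.045, 0.32, -96.7] shift [ 0.0277 -0.1739 -0.077 ] turn 0.04
```

View pics/t3.png

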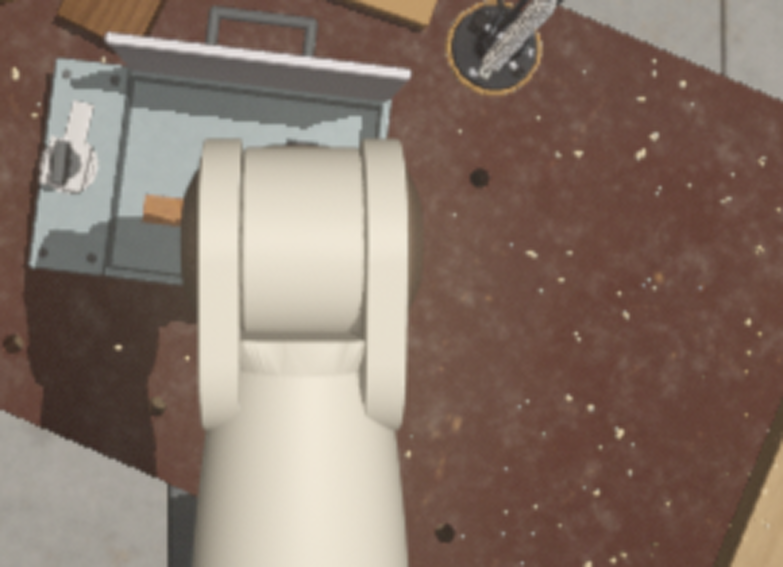

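The wedge is in the box, and the arm hides the offcut from view. To close, I'll re-grip the bar where I left it and run the arc backwards.

```bash
python3 go.py .6812 .0252 .3224 -96.7; python3 drive.py '{"x":[0,0,0,0,0],"y":[0,0,-0.04,-0.08,-0.11],"z":[-0.04,-0.08,-0.08,-0.08,-0.08],"twist":[0,0,0,0,0],"aperture":[0.02,0.02,0.02,0.02,0.02]}'; python3 go.py .6812 .0252 .3224 -96.7
```

```text
now [0.5128 0.0031 0.246 ] [-178.8    0.5  -96.7] q [  0.  -2.   2.  93.   0. -83.] F [-2.7  1.   3.8] op 0.0497 t 41.2167
-> [0.6812, 0.0252, 0.3224, -96.7] shift [-0.0421 -0.1662 -0.0726] turn 0.04
time: 41.63
ee_pos: [0.622, -0.0104, 0.3187]
tcp_rot: [-179.2, 0.5, -96.7]
wrist_force: [0.3, -0.5, 0.0]
opening: 0.0201
grasp_force: 0.0
now [ 0.622  -0.0104  0.3187] [-179.2    0.5  -96.7] q [ -1.  17.  31. 103.   0. -84.] F [ 0.3 -0.5  0. ] op 0.0201 t 41.6333
-> [0.6812, 0.0252, 0.3224, -96.7] shift [-0.0423 -0.0547 -0.0026] turn 0.04
```

```bash
python3 drive.py '{"x":[-0.0423,-0.0423,-0.0423,-0.0423,-0.0423],"y":[-0.0547,-0.0547,-0.0547,-0.0547,-0.0547],"z":[-0.003,-0.003,-0.003,-0.003,-0.003],"twist":[0,0,0,0,0],"aperture":[0.02,0.02,0.02,0.02,0.02]}'; python3 go.py .6817 .0252 .2617 -96.7
```

```text
time: 42.05
ee_pos: [0.6788, 0.0254, 0.3214]
tcp_rot: [-179.4, 0.4, -96.7]
wrist_force: [0.5, -0.6, 0.6]
opening: 0.0197
grasp_force: 0.0
now [0.6788 0.0254 0.3214] [-179.4    0.4  -96.7] q [  2.  27.  45. 107.   0. -81.] F [ 0.5 -0.6  0.6] op 0.0197 t 42.05
-> [0.6817, 0.0252, 0.2617, -96.7] shift [ 0.0003 -0.0023  0.0597] turn 0.04
```

```bash
python3 -c "
from h import *
crop('scene',260,140,400,290,4,'pics/p1.png')"
```

```text
(no output)
```

View pics/p1.png

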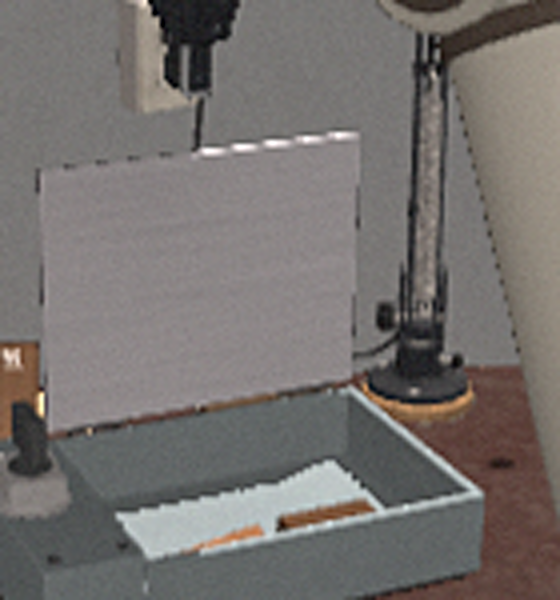

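Both tools lie in the box at (225,540) and (330,513). The panel is upright and the fingers are above and behind it. Re-gripping.

```bash
python3 drive.py '{"x":[0,0,0,0,0],"y":[-0.002,-0.002,-0.002,-0.002,-0.002],"z":[0.015,0.03,0.045,0.058,0.06],"twist":[0,0,0,0,0],"aperture":[0.02,0.02,0.02,0.02,0.02]}'; python3 drive.py '{"x":[0,0,0,0,0],"y":[0,0,0,0,0],"z":[0,0,0,0,0],"twist":[0,0,0,0,0],"aperture":[0.02,0,0,0,0]}' 50; python3 go.py
```

```text
time: 42.52
ee_pos: [0.6801, 0.0249, 0.2604]
tcp_rot: [-179.5, 0.4, -96.7]
wrist_force: [-0.2, 0.6, -0.5]
opening: 0.0202
grasp_force: 0.0
time: 42.93
ee_pos: [0.6817, 0.0252, 0.2632]
tcp_rot: [-179.3, 0.4, -96.7]
wrist_force: [-2.4, -1.3, 6.2]
opening: 0.007
grasp_force: 49.4
now [0.6817 0.0252 0.2632] [-179.3    0.4  -96.7] q [  2.  24.  34.  99.   0. -81.] F [-2.4 -1.3  6.2] op 0.007 t 42.9333
```

```bash
python3 drive.py '{"x":[0,0,0,0,0],"y":[0.0314,0.0629,0.0936,0.1224,0.1485],"z":[-0.0032,-0.0009,0.0068,0.0198,0.0375],"twist":[0,0,0,0,0],"aperture":[0,0,0,0,0]}'; python3 drive.py '{"x":[0,0,0,0,0],"y":[0.0227,0.0411,0.0549,0.0599,0.0635],"z":[0.0221,0.0477,0.0761,0.0911,0.1065],"twist":[0,0,0,0,0],"aperture":[0,0,0,0,0]}'; python3 drive.py '{"x":[0,0,0],"y":[0,0,0],"z":[0.002,0.003,0.003],"twist":[0,0,0],"aperture":[0,0,0]}'; python3 go.py
```

```text
time: 43.35
ee_pos: [0.5342, 0.043, 0.2244]
tcp_rot: [-179.1, 0.5, -96.7]
wrist_force: [-0.5, 2.9, 5.5]
opening: 0.0074
grasp_force: 50.4
time: 43.77
ee_pos: [0.4715, 0.0504, 0.1155]
tcp_rot: [-179.4, 0.3, -96.7]
wrist_force: [-4.1, -2.0, 76.1]
opening: 0.0078
grasp_force: 61.7
time: 44.02
ee_pos: [0.4717, 0.0508, 0.1144]
tcp_rot: [-179.5, 0.4, -96.7]
wrist_force: [-14.0, -4.3, 18.4]
opening: 0.0074
grasp_force: 56.9
now [0.4717 0.0508 0.1144] [-179.5    0.4  -96.7] q [  6.  -6. -17.  79.   0. -77.] F [-14.   -4.3  18.4] op 0.0074 t 44.0167
```

```bash
(python3 drive.py '{"x":[0,0,0,0,0],"y":[0,0,0,0,0],"z":[-0.003,-0.003,-0.02,-0.06,-0.1],"twist":[0,0,0,0,0],"aperture":[0.03,0.04,0.04,0.04,0.04]}'; python3 drive.py '{"x":[0,0,0,0,0],"y":[0,0,0,0,0],"z":[0,0,0,0,0],"twist":[-30,-30,-30,-30,-30],"aperture":[0.035,0.035,0.035,0.035,0.035]}';python3 drive.py '{"x":[0,0,0,0,0],"y":[0,0,0,0,0],"z":[0,0,0,0,0],"twist":[-30,-30,-30,-30,-30],"aperture":[0.035,0.035,0.035,0.035,0.035]}';python3 drive.py '{"x":[0,0,0,0,0],"y":[0,0,0,0,0],"z":[0,0,0,0,0],"twist":[-31,-31,-31,-31,-31],"aperture":[0.035,0.035,0.035,0.035,0.035]}')>/dev/null; python3 go.py .569 .2096 .21 -5.6
```

```text
now [0.4717 0.0506 0.2121] [-179.6   -0.6   -5.6] q [   6.   -7.   -6.   90.    0. -168.] F [0.3 0.2 1. ] op 0.0349 t 45.6833
-> [0.569, 0.2096, 0.21, -5.6] shift [ 0.0813 -0.1677  0.0041] turn 0.01
```

```bash
python3 drive.py '{"x":[0.0813,0.0813,0.0813,0.0813,0.0813],"y":[-0.1677,-0.1677,-0.1677,-0.1677,-0.1677],"z":[0,0,0,0,0],"twist":[0,0,0,0,0],"aperture":[0.035,0.035,0.035,0.035,0.035]}'>/dev/null; python3 drive.py '{"x":[0,0],"y":[0,0],"z":[0.0,0],"twist":[0,0],"aperture":[0.035,0.035]}'>/dev/null; python3 go.py .569 .2096 .133 -5.6
python3 -c "
from h import *
crop('scene',220,205,380,310,5,'pics/p2.png')"
```

```text
now [0.5692 0.2103 0.2132] [-179.6   -0.5   -5.8] q [  20.   12.   13.   90.    0. -154.] F [ 0.2 -0.5 -0.7] op 0.0348 t 46.2667
-> [0.569, 0.2096, 0.133, -5.6] shift [-0.0008  0.0012  0.0802] turn -0.23
```

View pics/p2.png

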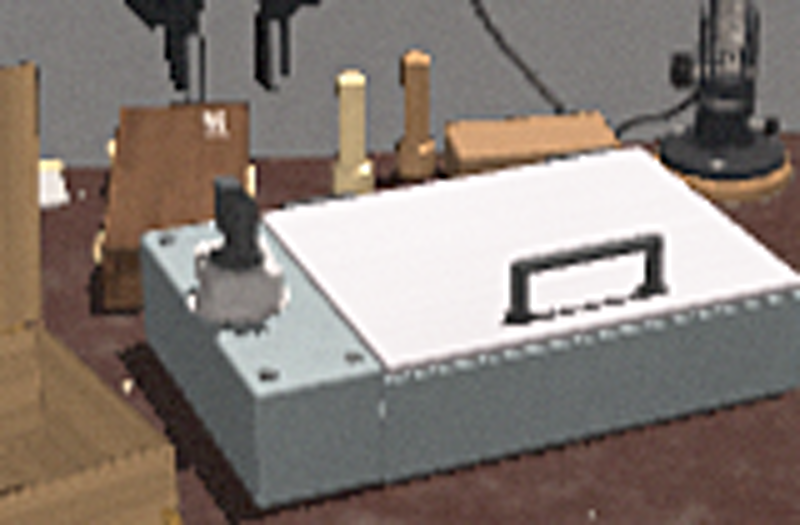

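The panel is shut and the key stands in the cam at about (238,220). Gripping the key to lock.

```bash
python3 drive.py '{"x":[-0.0005,-0.0005,-0.0005,-0.0005,-0.0005],"y":[0.001,0.001,0.001,0.001,0.001],"z":[0.03,0.055,0.07,0.078,0.08],"twist":[0,0,0,0,0],"aperture":[0.035,0.035,0.035,0.035,0.035]}'; python3 drive.py '{"x":[0,0,0,0,0],"y":[0,0,0,0,0],"z":[0,0,0,0,0],"twist":[0,0,0,0,0],"aperture":[0,0,0,0,0]}' 70; python3 drive.py '{"x":[0,0,0,0,0],"y":[0,0,0,0,0],"z":[0,0,0,0,0],"twist":[7,14,21,28,30],"aperture":[0,0,0,0,0]}';python3 drive.py '{"x":[0,0,0,0,0],"y":[0,0,0,0,0],"z":[0,0,0,0,0],"twist":[7,14,21,28,30],"aperture":[0,0,0,0,0]}';python3 drive.py '{"x":[0,0,0,0,0],"y":[0,0,0,0,0],"z":[0,0,0,0,0],"twist":[7,14,21,28,32],"aperture":[0,0,0,0,0]}';python3 drive.py '{"x":[0,0],"y":[0,0],"z":[0.0,0],"twist":[0,0],"aperture":[0,0]}'
```

```text
time: 46.73
ee_pos: [0.5685, 0.2077, 0.1331]
tcp_rot: [-179.6, -0.5, -5.8]
wrist_force: [0.6, -0.7, -0.7]
opening: 0.0348
grasp_force: 0.0
time: 47.15
ee_pos: [0.5699, 0.2091, 0.1357]
tcp_rot: [-179.5, -0.7, -5.7]
wrist_force: [0.3, -0.5, 6.6]
opening: 0.0101
grasp_force: 71.0
time: 47.57
ee_pos: [0.5699, 0.2086, 0.1357]
tcp_rot: [-179.3, -0.4, -36.1]
wrist_force: [-0.3, -2.7, 7.2]
opening: 0.0111
grasp_force: 71.0
time: 47.98
ee_pos: [0.5693, 0.2082, 0.1356]
tcp_rot: [-179.3, -0.0, -66.1]
wrist_force: [-3.9, -4.5, 8.8]
opening: 0.0106
grasp_force: 71.3
time: 48.4
ee_pos: [0.5685, 0.2081, 0.1356]
tcp_rot: [-179.5, 0.4, -98.1]
wrist_force: [-9.1, -5.1, 11.2]
opening: 0.0105
grasp_force: 71.6
time: 48.57
ee_pos: [0.5686, 0.2082, 0.1356]
tcp_rot: [-179.5, 0.4, -97.7]
wrist_force: [-7.9, -4.8, 12.3]
opening: 0.0106
grasp_force: 71.6
```

Release, lift straight up, withdraw and check.

```bash
python3 drive.py '{"x":[0,0,0,0,0],"y":[0,0,0,0,0],"z":[0,0,0,-0.02,-0.05],"twist":[0,0,0,0,0],"aperture":[0.035,0.035,0.035,0.035,0.035]}'; python3 drive.py '{"x":[0,0,0,0,0],"y":[0,0,0.04,0.08,0.12],"z":[-0.04,-0.08,-0.1,-0.1,-0.1],"twist":[0,0,0,0,0],"aperture":[0.035,0.035,0.035,0.035,0.035]}'; python3 drive.py '{"x":[0,0,0,0],"y":[0.06,0.06,0.06,0.06],"z":[0,0,0,0],"twist":[0,0,0,0],"aperture":[0.035,0.035,0.035,0.035]}'
python3 -c "
from h import *
a=cv2.resize(bot.camera('top')[180:310,140:380],None,fx=2.5,fy=2.5); b=cv2.resize(bot.camera('scene')[200:310,170:390],(600,275)); cv2.imwrite('pics/f.png',np.vstack([a[:, :600],b]))"
```

```text
time: 48.98
ee_pos: [0.5676, 0.2083, 0.1814]
tcp_rot: [-179.7, 0.3, -97.7]
wrist_force: [0.5, 0.3, 0.2]
opening: 0.035
grasp_force: 0.0
time: 49.4
ee_pos: [0.4485, 0.2243, 0.284]
tcp_rot: [-179.3, 0.5, -97.7]
wrist_force: [0.4, 0.5, 1.1]
opening: 0.0349
grasp_force: 0.0
time: 49.73
ee_pos: [0.3889, 0.2324, 0.283]
tcp_rot: [-179.4, 0.5, -97.6]
wrist_force: [0.5, 0.7, -0.2]
opening: 0.0349
grasp_force: 0.0
```

View pics/f.png

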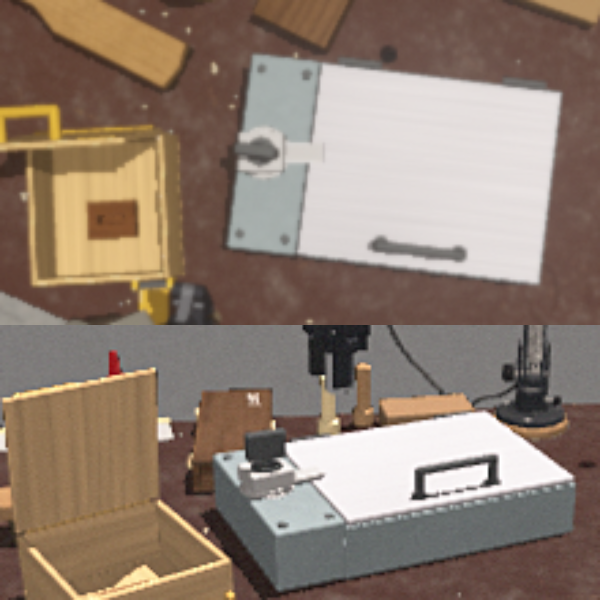

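The panel is shut with the tongue over its edge at (305,152). The key is seated in the lock and the arm is clear.

```bash
python3 -c "
from workcell import bot
print(bot.job_done())"
```

```text
the job is handed in; nothing more can be done
None
```

I handed the job in at about 50 s, with no verdict shown: the wedge and hardwood block are in the tool box (there was no block plane), the panel is shut and locked with the key in the lock, and the bottle and cork block were left alone.

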